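# Drive the dowel out of the slanted pivot bracket and catch it

### The arm

A 6-joint arm with a two-finger parallel gripper is mounted at the origin on a cart in front of the work surface, level with it; the furniture and walls round the work are solid. World frame = base frame: x ahead of the robot, y to its left, z up, the work surface at z = 0. Lengths are in m, angles in rad, forces in N, time in s.
With the tool pointing down it reaches from about 0.225 to 0.875 m from the base axis. Payload 3.4 kg.
Tool frame: the origin (TCP) lies at the very end of the fingers, on their centre line; the grasp point (between the pads) lies behind it (manip.tcp_to_grasp is the z of the grasp point in the tool frame, in m); z points along the fingers, y is the direction in which the jaws open and shut (so a half turn about z gives the same grasp; the last joint's range is limited). The gripper opens to 85 mm and grips with 20 to 120 N. Pads are 22 mm wide; open, the fingers measure 114 mm over their backs; the gripper's body (76 mm by 85 mm) begins 54 mm behind the grasp point. The pads swing forward as they close: fully open they stand 13 mm farther back than shut.
Start: joints at [-0.121, 0.276, 1.505, -0, 1.361, -0.121], TCP at [0.575, -0, 0.231] pointing down, gripper open.
Joint ranges: [-2.89, 2.89], [-0.75, 2.08], [0.22, 2.7], [-1.18, 4.32], [0.11, 2.71], [-2.7, 2.7]. Speed limits (rad/s): [2.57, 2.57, 3.14, 3.14, 3.14, 3.14].

### API

Orientations are given as a unit quaternion [w, x, y, z].
In Python, from rig import manip, eyes gives the robot as it stands.
- The arm moves only by the tool servo_tool, never from a script. Its argument "increments" is a list of rows, each an object with "slide": the shift along the tool's x, y, z in m, a list of three; "spin": the turn about the tool's z in degrees. A call has 1 to 8 rows; each row shifts and turns the commanded pose from where the row before left it, along the tool's axes as they then stand; what a row does not reach is not made up. A row lasts 1/10 s, in which the tool goes at most 50 mm and 8.59 degrees, less where a joint would pass 70% of its speed; a pose out of reach is approached as far as the arm can. A call is refused whole if a number of a shift passes 0.05 or a number of a turn 8.59, either way. A call with a gripper value outside its range is refused whole. "hand" is the opening, from 0 (shut) to 1 (fully open), set as the call begins (left out, the last holds). The fingers move at their own pace and stop on an object; "newtons" is the grip in N (left out, the last holds). Time passes only in rows, so rows that do not move let the fingers close. It gives the time, the measured TCP pose, the force and the opening at its end, in the units of the state.
- manip.get_state(): the state, without advancing time (a new reading comes with each control period).
- eyes.get_image(name): name is "scene" or "side" or "wrist"; returns the picture (400x640x3 uint8, blue, green, red); there is no depth.
- eyes.calibration(name): a dict with "fx", "fy", "cx", "cy" (pixels), "rvec" (rotation vector, rad) and "tvec" (3), from world to camera coordinates, as OpenCV has them; the wrist camera has in their place "hand_eye" (4x4, takes a point from camera to tool coordinates, whose origin is the TCP and whose axes are the flange's). Camera axes: x right, y down, z forward; pixel columns grow to the right and rows downward; lengths in m; the calibration is good to about 2 mm. A picture is of the moment at which its call begins: read the wrist's pose just before it. calibration takes no time and is no camera call.
- manip.sign_off(): hands the job in, once; it reports no verdict.
The state is a dict: "clock": time; "qpos": joint angles; "qd": joint speeds; "effort": joint torques, N m; "position": TCP position; "ee_rot": TCP orientation; "contact_force": force on the tool from outside, world axes, zero at the start; "moment": the same for the moment, N m; "width": finger opening in m.
Only numpy, scipy, OpenCV 4.12 (cv2) and the standard library are available. Lean on these libraries where they do the work, as an engineer would, in place of code of your own. Each camera call takes 0.05 s, during which the arm holds its last target.

### The job

Stand the white beaker on the table under the low end of the slanted bore, then take the slim pin punch from the wooden stand and drive the stuck dowel down and out of the bracket so that it drops into the beaker. Feel for the hole and do not ram the punch against the bracket; do not touch the dowel with the fingers or let it fall beside the beaker. Put the punch back into the free hole of the stand, seated on its collar, leave the beaker standing upright with the dowel in it, and leave the other things alone.

Things in the scene. Friction and masses are not known exactly. Their poses are not given: they have to be found in the camera images.
- bracket: Fixed bracket: base plate, post and on it a slanted grey clevis block, 34 x 26 x 26 mm. Origin: on the table (z = 0) straight below the bore's low mouth, which is 64 mm up. The bore runs down towards +x, 40 degrees from vertical. Base plate (x -91 to -16 mm) and post lie on the -x side; +x is open table. Block top 91 mm up. A lever stub reaches 54 mm to -y at x = -8 mm, 69 to 80 mm up.
- bore: The 9.5 mm through-hole, 1 mm chamfer. Origin: centre of its upper mouth, 84 mm above the table; z along the bore, up and out; y level; low mouth at z = -26 mm. A spring ball 13 mm down sits in the dowel's groove: breaking it loose takes roughly 10 to 15 N along the bore; then it slides easily and drops out once its upper end, or the punch tip behind it, is about 15 mm below the mouth.
- dowel: The stuck steel dowel pin, cylinder 8 mm across, 30 mm long, with a shallow ring groove near its upper end. Origin at its middle, z along its length. At the start it is in the bore, upper end 5 mm below the upper mouth, lower end 9 mm out of the low mouth, up to 0.8 mm off the bore's centre line.
- catch_spot (a point): Point on the table 24 mm along the bracket's +x from its origin: where the dowel comes down; the beaker standing centred here catches it.
- beaker: White plastic beaker, open at the top, 61 mm across the rim, 48 mm across the foot, 48 mm high, wall about 3 mm, 30 g. Origin: centre of its underside, z up. Grasp across the upper wall.
- pin_punch: The slim pin punch, axis z, standing nose down. Origin: the flat tip of its nose. Nose 6.5 mm across and 55 mm long (z = 0 to 55 mm), collar 24 mm across (z = 55 to 60 mm), handle 16 mm across (z = 60 to 108 mm, the top). 0.1 kg.
- punch_grip (a point): Middle of the slim punch's handle, on its axis, 84 mm from the nose tip.
- thick_punch: A second punch like the first but with an 11 mm nose, which does not fit the bore. It stands in the other hole of the stand; leave it.
- stand: Fixed wooden block 46 x 112 x 62 mm (x, y, z). Origin: centre of its underside. Two vertical holes, 13 mm across and 58 mm deep with 2 mm chamfer, 30 mm either side of the middle along y; the punches hang in them, collar on the top face (collar underside 62 mm, nose tip 7 mm above the table).
- stand_hole0 (a point): Mouth of one hole of the stand, centre, 62 mm above the table.
- stand_hole1 (a point): Mouth of the other hole of the stand, centre, 62 mm above the table.
- thread_tape: Bystander: roll of thread tape, 54 mm across, 15 mm high, origin under its centre.
- tape_measure: Bystander: tape measure, 34 x 79 x 57 mm high, origin under its centre.
- spare_coil: Bystander: black valve coil, 30 x 36 x 46 mm high, origin under its centre.
- brass_tee: Bystander: brass tee fitting, 28 x 50 x 14 mm high, origin under its centre.
Not all that is in view belongs to the job. What is shaped like the beaker but blue, red or yellow is not meant.

How it is judged:
By the outcome, as a careful person would: the job done as asked, in the order asked, and still so for the second after the job is handed in, with the robot touching nothing.
It also fails if it takes over 67 s, if anything falls off the work surface, if the arm or the gripper's body presses on something with over 40 N, if the wrist force passes 120 N, or if a joint passes its speed limit or range.

## Working session

There is one attempt and no reset: what is moved stays moved. The work goes in short steps, Python scripts to look and compute and a tool call to move; the robot and the scene stay as the last step left them, time stands still between calls to the robot, and variables do not carry over. Pictures are saved under pics/ and viewed, and the job is handed in when it is done.

Besides the shell and the picture viewer there is one more tool, called after ">>>" as name(argument=value, ...), one argument or row to a line, values as JSON. servo_tool: Moves the arm, as the interface text tells. Its arguments: {"type":"object","properties":{"increments":{"type":"array","items":{"type":"object","properties":{"slide":{"type":"array","items":{"type":"number"}},"spin":{"type":"number"}}}},"hand":{"type":"number"},"newtons":{"type":"number"}},"required":["increments"]}

```bash
ls; mkdir -p pics; python3 - <<'E'
from rig import manip, eyes
import cv2
s=manip.get_state();print(s)
print(manip.tcp_to_grasp)
for n in ("scene","side","wrist"):
    cv2.imwrite(f"pics/{n}0.png",eyes.get_image(n));print(n,eyes.calibration(n))
E
```

```text
pics
{'clock': 0.0, 'qpos': array([-1.20997062e-01,  2.76637671e-01,  1.50615132e+00,  9.03059080e-06,
        1.36072770e+00, -1.21032173e-01]), 'qd': array([-0.00097307, -0.00177902, -0.00081466, -0.0003193 ,  0.00014259,
       -0.00030532]), 'effort': array([ 6.20495921e-04, -4.16768074e+01, -2.45808578e+01, -1.52056768e-04,
        1.11346930e-02,  1.69860516e-05]), 'position': array([5.74456370e-01, 6.56438417e-05, 2.30408151e-01]), 'ee_rot': array([-7.60117537e-04,  7.07094709e-01,  7.07118199e-01, -5.89680270e-04]), 'contact_force': array([ 0.01364825, -0.20895804,  0.19205547]), 'moment': array([-0.02499019, -0.01498596,  0.01912866]), 'width': 0.08544672721334377}
-0.0187
scene {'fx': 471.67860928472123, 'fy': 471.67860928472123, 'cx': 324.4167238352716, 'cy': 208.5840610040041, 'rvec': array([ 1.99481442, -0.56089072,  0.372114  ]), 'tvec': array([-0.50478374,  0.20929989,  0.96591023])}
side {'fx': 388.3422690969675, 'fy': 388.3422690969675, 'cx': 319.2255029537735, 'cy': 196.94647479546623, 'rvec': array([ 0.53380337, -2.4660153 ,  1.43396407]), 'tvec': array([0.52446736, 0.21462633, 0.63826931])}
wrist {'fx': 297.21289764608053, 'fy': 297.21289764608053, 'cx': 320.4239516432372, 'cy': 200.9859344572729, 'hand_eye': array([[-2.60112295e-04, -9.59254316e-01, -2.82543959e-01,
         7.36737593e-02],
       [ 9.99999963e-01, -2.27185795e-04, -1.49298294e-04,
        -1.69277492e-04],
       [ 7.90250596e-05, -2.82543987e-01,  9.59254340e-01,
        -1.42946415e-01],
       [ 0.00000000e+00,  0.00000000e+00,  0.00000000e+00,
         1.00000000e+00]])}
```

View pics/scene0.png

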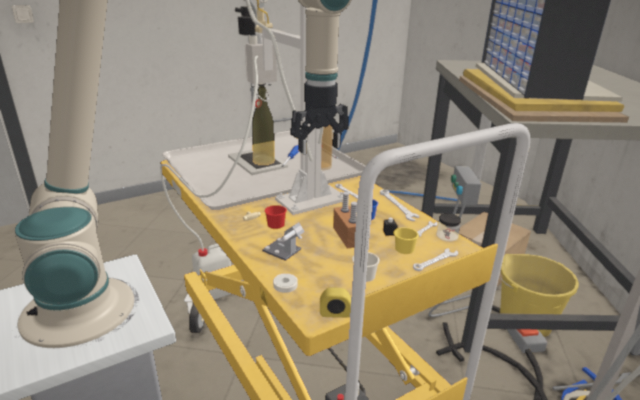

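View pics/side0.png

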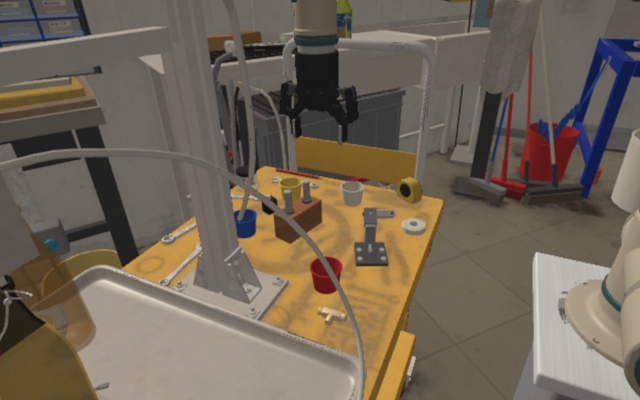

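View pics/wrist0.png

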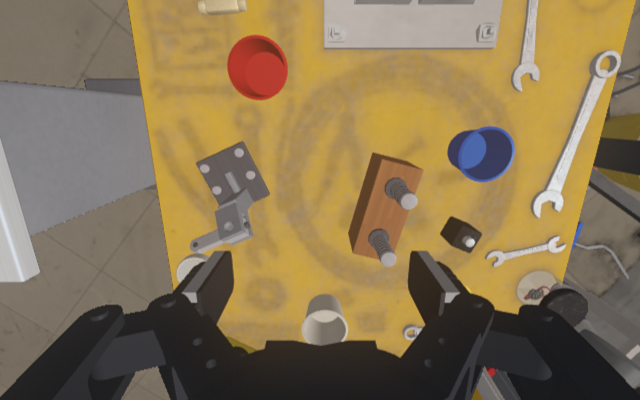

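```bash
cat > h.py <<'E'
import numpy as np, cv2
from scipy.spatial.transform import Rotation as R
from rig import manip, eyes
def cam(n,s=None):
    c=eyes.calibration(n)
    K=np.array([[c['fx'],0,c['cx']],[0,c['fy'],c['cy']],[0,0,1]])
    if n=='wrist':
        s=s or manip.get_state()
        q=s['ee_rot'];T=np.eye(4);T[:3,:3]=R.from_quat([q[1],q[2],q[3],q[0]]).as_matrix();T[:3,3]=s['position']
        M=T@c['hand_eye'];Rwc=M[:3,:3];o=M[:3,3]
    else:
        Rcw=cv2.Rodrigues(c['rvec'])[0];Rwc=Rcw.T;o=-Rwc@c['tvec']
    return K,Rwc,o
def ray(C,uv):
    K,Rw,o=C;d=Rw@np.linalg.inv(K)@np.array([uv[0],uv[1],1.]);return o,d/np.linalg.norm(d)
def onz(C,uv,z):
    o,d=ray(C,uv);return o+d*(z-o[2])/d[2]
def proj(C,p):
    K,Rw,o=C;q=K@(Rw.T@(np.asarray(p)-o));return q[:2]/q[2]
def tri(*obs):
    A=np.zeros((3,3));b=np.zeros(3);rs=[]
    for C,uv in obs:
        o,d=ray(C,uv);P=np.eye(3)-np.outer(d,d);A+=P;b+=P@o;rs.append((o,d))
    p=np.linalg.solve(A,b);return p,[np.linalg.norm((np.eye(3)-np.outer(d,d))@(p-o))*1e3 for o,d in rs]
def st():
    s=manip.get_state();print('t',round(s['clock'],2),'p',np.round(s['position'],4),'q',np.round(s['ee_rot'],4),'F',np.round(s['contact_force'],1),'w',round(s['width'],4),'q6',round(s['qpos'][5],2));return s
def crop(img,x0,y0,x1,y1,name,k=4):
    c=cv2.resize(img[y0:y1,x0:x1],None,fx=k,fy=k,interpolation=cv2.INTER_CUBIC);cv2.imwrite('pics/'+name,c)
E
python3 - <<'E'
from h import *
w=cv2.imread('pics/wrist0.png');s=cv2.imread('pics/scene0.png');d=cv2.imread('pics/side0.png')
crop(w,180,130,450,350,'cw0.png',2.9)
crop(s,250,180,450,320,'cs0.png')
crop(d,220,160,430,300,'cd0.png',3.8)
C=cam('wrist')
for n,uv,z in [('beaker',(324,328),.048),('hA',(409,201),.11),('hB',(389,259),.11),('stand c TL',(374,153),.062)]:
    print(n,onz(C,uv,z))
E
```

```text
beaker [ 0.5787515 -0.195108   0.048    ]
hA [ 0.6560708  -0.00390308  0.11      ]
hB [ 0.64144268 -0.06318717  0.11      ]
stand c TL [0.63003624 0.03414691 0.062     ]
```

View pics/cw0.png

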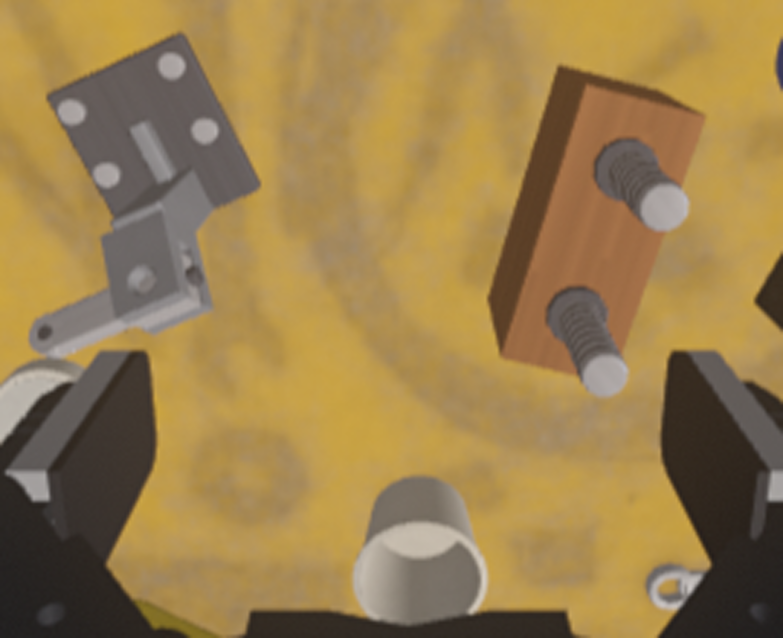

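View pics/cs0.png

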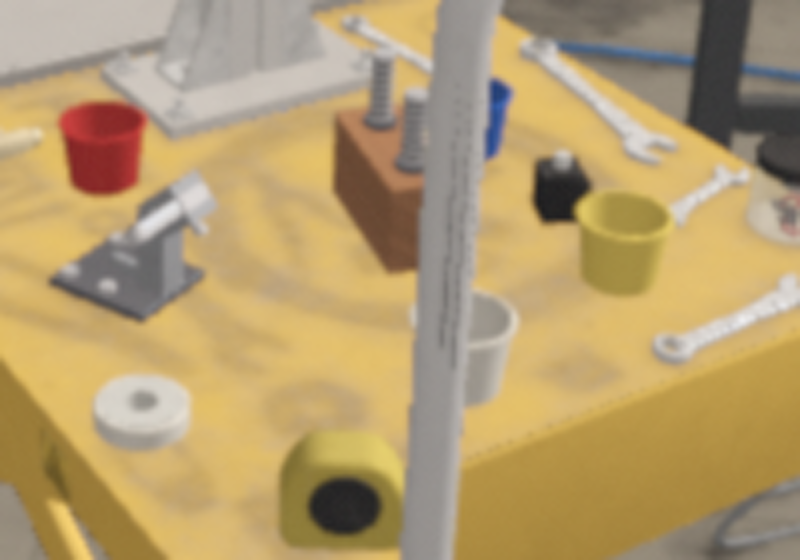

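View pics/cd0.png

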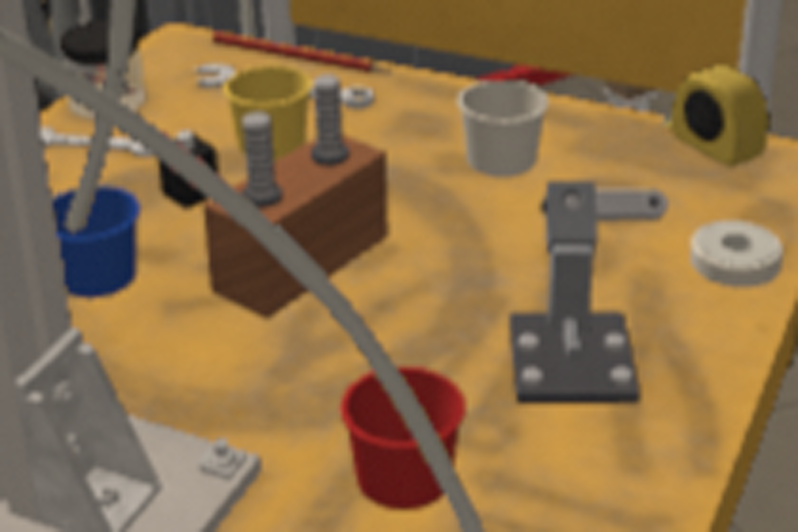

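```bash
python3 - <<'E'
from h import *
W=cam('wrist');S=cam('scene');D=cam('side')
w=lambda x,y:(180+x/2.9,130+y/2.9)
s=lambda x,y:(250+x/4,180+y/4)
d=lambda x,y:(220+x/3.8,160+y/3.8)
print('mouth',tri((W,w(142,278)),(D,d(572,200))), onz(W,w(142,278),.084))
print('beaker rim',tri((W,w(421,575)),(D,d(503,100))),onz(W,w(421,575),.048))
print('hA',tri((W,w(664,206)),(S,s(384,55)),(D,d(256,118))),onz(W,w(664,206),.115))
print('hB',tri((W,w(604,375)),(S,s(415,95)),(D,d(327,83))),onz(W,w(604,375),.115))
for a in [(48,95),(182,33),(260,185)]: print('plate',onz(W,w(*a),.006))
print('lever end',onz(W,w(42,333),.08))
for a in [(586,82),(704,115),(500,353)]: print('stand',onz(W,w(*a),.062))
print('tape',onz(S,s(142,400),.015))
print('tapemeasure',onz(S,s(340,545),.0))
print('coil',onz(W,(461,240),.046))
E
```

```text
mouth (array([ 0.47823083, -0.03918562,  0.08336455]), [np.float64(0.5045394160836649), np.float64(0.5045394160836748)]) [ 0.47888654 -0.0385948   0.084     ]
beaker rim (array([ 0.57921892, -0.19718298,  0.0474801 ]), [np.float64(1.434163175304601), np.float64(1.4341631753045685)]) [ 0.58028476 -0.1955363   0.048     ]
hA (array([ 0.65570991, -0.00490852,  0.11314451]), [np.float64(1.8783107290752754), np.float64(1.2110629259787118), np.float64(1.4565142393215424)]) [ 0.6544975  -0.00246382  0.115     ]
hB (array([ 0.64000911, -0.0627832 ,  0.11261332]), [np.float64(0.5695046531768698), np.float64(0.5749265160604249), np.float64(0.6954169967712159)]) [ 0.6395003  -0.06092136  0.115     ]
plate [0.42009591 0.01498157 0.006     ]
plate [0.47949065 0.04113253 0.006     ]
plate [ 0.50905115 -0.02493268  0.006     ]
lever end [ 0.43849721 -0.06199323  0.08      ]
stand [0.63877027 0.02864339 0.062     ]
stand [0.68256644 0.01658543 0.062     ]
stand [ 0.61093303 -0.07887779  0.062     ]
tape [ 0.40605201 -0.13939976  0.015     ]
tapemeasure [ 0.44434448 -0.28277401  0.        ]
coil [ 0.7419874  -0.07128155  0.046     ]
```

>>> servo_tool(
  increments=[
    {"slide":[-0.03,0,0.005],"spin":0},
    {"slide":[-0.03,0,0.005]},
    {"slide":[-0.03,0.002,0.01]},
    {"slide":[-0.03,0.002,0.01]},
    {"slide":[-0.03,0.001,0.01]},
    {"slide":[0,0,0.01],"spin":-8},
    {"slide":[0,0,0],"spin":-8},
    {"slide":[0,0,0],"spin":-8},
  ],
)

```text
$.increments[1]: bad value
```

```bash
python3 - <<'E'
from h import *
s=st(); im=eyes.get_image('wrist');cv2.imwrite('pics/w1.png',im)
print(onz(cam('scene'),(405,252),0))
E
```

```text
t 0.15 p [0.5746 0.     0.2306] q [-6.000e-04  7.071e-01  7.071e-01 -4.000e-04] F [-0.1  0.2  0.5] w 0.0854 q6 -0.12
[ 0.73138781 -0.16886005  0.        ]
```

View pics/w1.png

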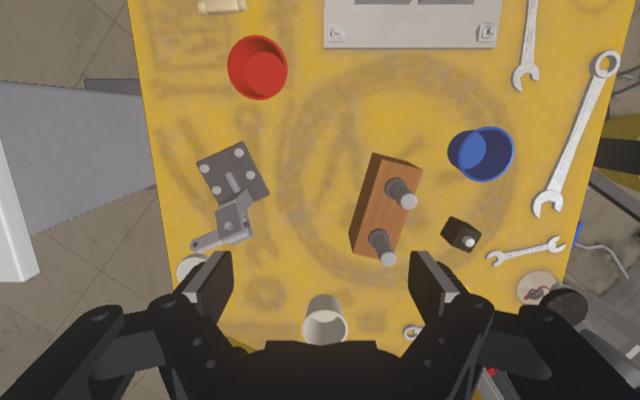

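Candidates for the beaker are white (wrist 325,322), red (258,68), blue (483,153), yellow (scene 405,240) and the white tape roll (scene 285,283). I choose the white open cup at wrist (325,322). The two punches, wrist (409,201) and (389,259), look alike from here, so I need a closer look.

>>> servo_tool(
  increments=[
    {"slide":[-0.03,0,0.005],"spin":0},
    {"slide":[-0.03,0,0.005],"spin":0},
    {"slide":[-0.03,0.002,0.01],"spin":0},
    {"slide":[-0.03,0.002,0.01],"spin":0},
    {"slide":[-0.03,0.001,0.01],"spin":0},
    {"slide":[0,0,0.01],"spin":-8},
    {"slide":[0,0,0],"spin":-8},
    {"slide":[0,0,0],"spin":-8},
  ],
)

```text
clock: 1.0
position: [0.5796, -0.1504, 0.1804]
ee_rot: [-0.001, 0.543, 0.84, -0.0]
contact_force: [0.2, -0.6, -0.3]
width: 0.0855
```

```bash
python3 - <<'E'
from h import *
s=st(); im=eyes.get_image('wrist');cv2.imwrite('pics/w1.png',im)
E
```

```text
t 1.0 p [ 0.5796 -0.1504  0.1804] q [-8.000e-04  5.426e-01  8.400e-01 -1.000e-04] F [ 0.2 -0.6 -0.3] w 0.0855 q6 -0.79
```

View pics/w1.png

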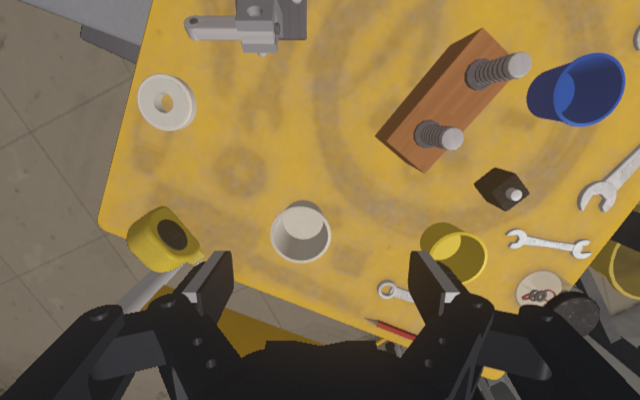

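```bash
python3 - <<'E'
from h import *
im=cv2.imread('pics/w1.png');W=cam('wrist')
hsv=cv2.cvtColor(im,cv2.COLOR_BGR2HSV)
m=((hsv[...,1]<70)&(hsv[...,2]>80)).astype(np.uint8)*255
r=np.zeros_like(m);r[190:275,255:345]=m[190:275,255:345]
n,l,stt,c=cv2.connectedComponentsWithStats(r);k=1+np.argmax(stt[1:,4]);print(stt[k],c[k])
mask=(l==k).astype(np.uint8)
cs,_=cv2.findContours(mask,cv2.RETR_EXTERNAL,cv2.CHAIN_APPROX_NONE)
h=cv2.convexHull(cs[0])[:,0].astype(float)
P=np.array([onz(W,u,.048)[:2] for u in h])
# rim: lowest contour half; fit circle to bottom points
b=h[:,1]>225
A=np.c_[2*P[b],np.ones(b.sum())];x=np.linalg.lstsq(A,(P[b]**2).sum(1),rcond=None)[0]
print('rim',x[:2],np.sqrt(x[2]+x[0]**2+x[1]**2),b.sum())
crop(im,250,180,350,280,'cb1.png',5)
v=manip.get_state();Rt=R.from_quat(np.roll(v['ee_rot'],-1)).as_matrix()
print('tool delta',Rt.T@(np.r_[x[:2],.03]-v['position']))
crop(im,380,20,540,180,'cp1.png',5)
E
```

```text
[ 270  201   61   62 2874] [300.52644398 232.60647182]
rim [ 0.57965624 -0.19776153] 0.030250410578782857 23
tool delta [-0.04334919 -0.01966919  0.15067147]
```

View pics/cb1.png

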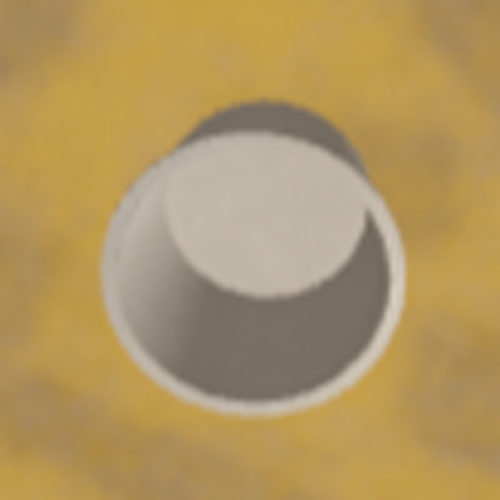

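View pics/cp1.png

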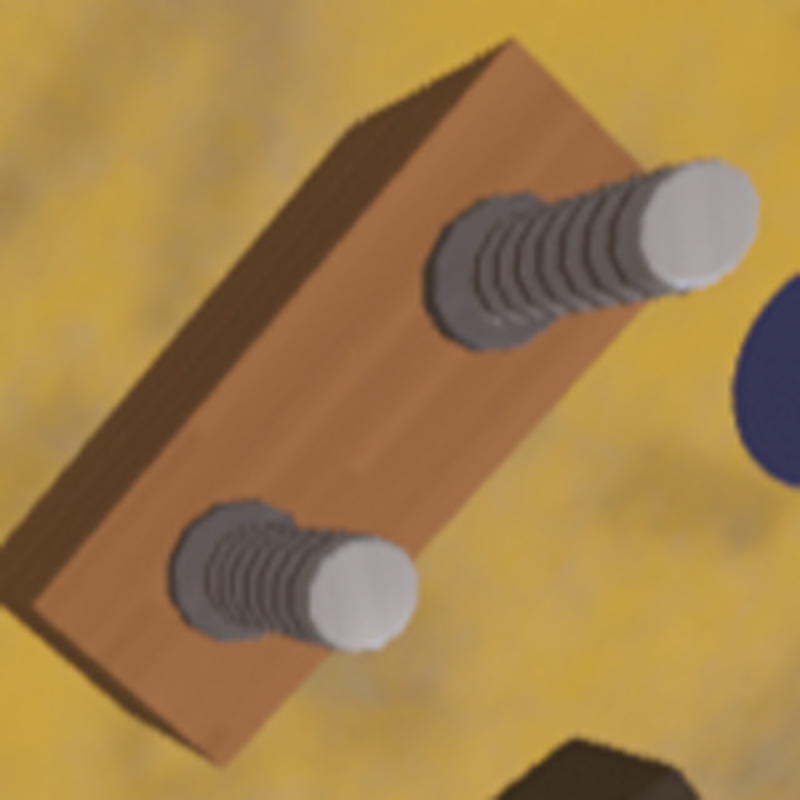

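>>> servo_tool(
  increments=[
    {"slide":[-0.0145,-0.0066,0.02],"spin":0},
    {"slide":[-0.0145,-0.0066,0.03],"spin":0},
    {"slide":[-0.0145,-0.0065,0.03],"spin":0},
    {"slide":[0,0,0.03],"spin":0},
    {"slide":[0,0,0.03],"spin":0},
    {"slide":[0,0,0.018],"spin":0},
    {"slide":[0,0,0],"spin":0},
  ],
)

```text
clock: 1.75
position: [0.5775, -0.1967, 0.0203]
ee_rot: [-0.003, 0.545, 0.838, -0.0]
contact_force: [-0.4, -0.1, 0.5]
width: 0.0851
```

>>> servo_tool(
  increments=[
    {"slide":[0,0,0],"spin":0},
    {"slide":[0,0,0],"spin":0},
    {"slide":[0,0,0],"spin":0},
    {"slide":[0,0,0],"spin":0},
    {"slide":[0,0,0],"spin":0},
    {"slide":[0,0,0],"spin":0},
  ],
  hand=0.4,
  newtons=20,
)

```text
clock: 2.35
position: [0.5811, -0.1984, 0.025]
ee_rot: [0.002, 0.545, 0.839, 0.0]
contact_force: [0.8, 0.5, 6.5]
width: 0.0591
```

```bash
python3 - <<'E'
from h import *
s=st(); im=eyes.get_image('wrist');cv2.imwrite('pics/w2.png',im)
E
```

```text
t 2.35 p [ 0.5811 -0.1984  0.025 ] q [1.900e-03 5.447e-01 8.386e-01 3.000e-04] F [0.8 0.5 6.5] w 0.0591 q6 -0.86
```

View pics/w2.png

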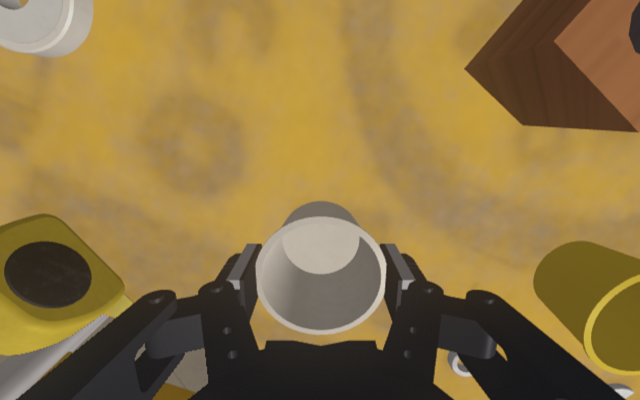

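>>> servo_tool(
  increments=[
    {"slide":[0,0,-0.01],"spin":0},
    {"slide":[0,0,-0.02],"spin":0},
    {"slide":[0,0,-0.03],"spin":0},
    {"slide":[0.02,-0.01,-0.02],"spin":0},
    {"slide":[0.03,-0.01,0],"spin":0},
    {"slide":[0.025,-0.009,0],"spin":0},
    {"slide":[0,0,0],"spin":0},
    {"slide":[0,0,0],"spin":0},
  ],
  newtons=25,
)

```text
clock: 3.2
position: [0.5226, -0.1408, 0.1039]
ee_rot: [0.001, 0.544, 0.839, 0.0]
contact_force: [-0.4, -0.4, -0.1]
width: 0.0585
```

```bash
python3 - <<'E'
from h import *
s=st(); im=eyes.get_image('wrist');cv2.imwrite('pics/w3.png',im)
st()
E
```

```text
t 3.2 p [ 0.5226 -0.1408  0.1039] q [6.000e-04 5.444e-01 8.389e-01 0.000e+00] F [-0.4 -0.4 -0.1] w 0.0585 q6 -0.81
t 3.25 p [ 0.5234 -0.1414  0.1038] q [8.000e-04 5.445e-01 8.387e-01 1.000e-04] F [ 0.2  0.2 -0.8] w 0.059 q6 -0.81
```

View pics/w3.png

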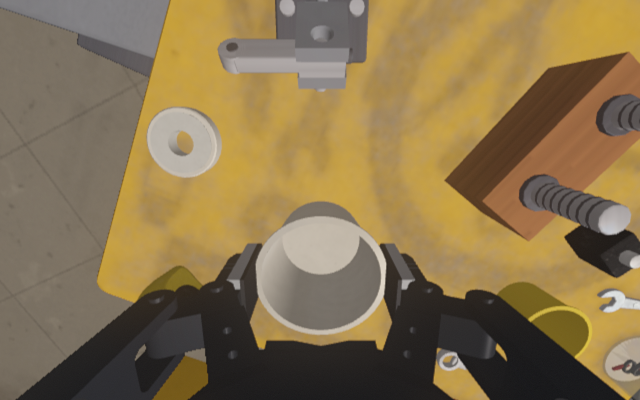

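```bash
python3 - <<'E'
from h import *
W=cam('wrist');im=cv2.imread('pics/w3.png')
m=onz(W,(322,33),.084);t=onz(W,(322,89),.0575)
print(m,t)
v=manip.get_state();Rt=R.from_quat(np.roll(v['ee_rot'],-1)).as_matrix()
for yaw in (-66,):
    x=np.array([np.cos(np.radians(yaw)),np.sin(np.radians(yaw)),0])
    c=m+x*.0407;print('catch',c,'from dowel',t+x*.018, 'delta',Rt.T@(np.r_[c[:2],.029]-v['position']))
b=onz(W,(321,275),.079+.048);print('rim',b,Rt.T@(b-v['position']))
crop(im,210,0,390,100,'c3.png',4.4)
E
```

```text
[ 0.47935618 -0.03913606  0.084     ] [ 0.48919698 -0.06077252  0.0575    ]
catch [ 0.49591036 -0.07631736  0.084     ] from dowel [ 0.49651824 -0.07721634  0.0575    ] delta [0.07069646 0.00131559 0.07475009]
rim [ 0.52276576 -0.1379745   0.127     ] [ 0.00331654  0.00085392 -0.02316083]
```

View pics/c3.png

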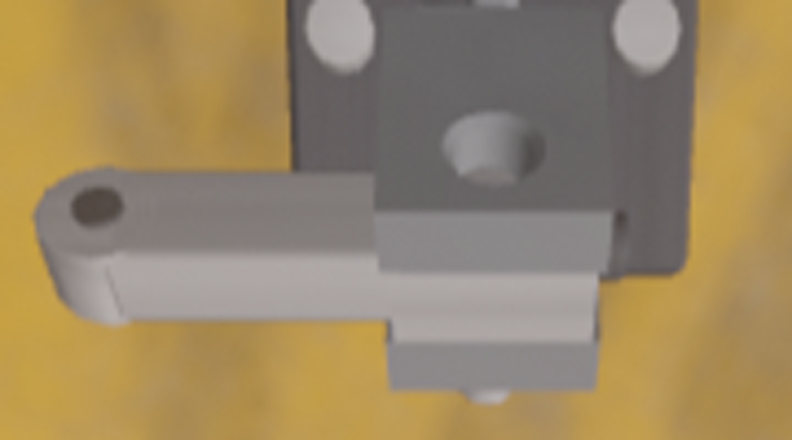

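>>> servo_tool(
  increments=[
    {"slide":[0.01,0.001,0.03],"spin":0},
    {"slide":[0.005,0,0.03],"spin":0},
    {"slide":[0.005,0,0.015],"spin":0},
    {"slide":[0,0,0],"spin":0},
    {"slide":[0,0,0],"spin":0},
  ],
)

```text
clock: 3.75
position: [0.5165, -0.1231, 0.0284]
ee_rot: [0.0, 0.545, 0.839, 0.0]
contact_force: [1.2, -0.0, -0.8]
width: 0.0592
```

>>> servo_tool(
  increments=[
    {"slide":[0.012,0,0],"spin":0},
    {"slide":[0.012,0,0],"spin":0},
    {"slide":[0.012,0,0],"spin":0},
    {"slide":[0.009,0,0],"spin":0},
    {"slide":[0.003,0,0],"spin":0},
    {"slide":[0,0,0],"spin":0},
    {"slide":[0,0,0],"spin":0},
  ],
)

```text
clock: 4.45
position: [0.4964, -0.0786, 0.0285]
ee_rot: [0.0, 0.544, 0.839, 0.0]
contact_force: [1.0, -0.3, -0.4]
width: 0.0591
```

```bash
python3 - <<'E'
from h import *
s=st(); a=eyes.get_image('side');cv2.imwrite('pics/d4.png',a);b=eyes.get_image('scene')
A=a[150:310,290:450];B=b[180:310,240:400]
crop(a,300,160,440,290,'c4.png',4)
crop(b,240,180,400,310,'c4s.png',4)
c=np.array([.4959,-.0763,0]);c[:2]
for n in('side','scene'): print(n,proj(cam(n),[.4959,-.0763,0]),proj(cam(n),[.4959,-.0763,.048]))
E
```

```text
t 4.45 p [ 0.4964 -0.0786  0.0285] q [5.000e-04 5.445e-01 8.388e-01 1.000e-04] F [ 1.  -0.3 -0.4] w 0.0591 q6 -0.71
side [366.62217095 234.3636354 ] [367.43112675 216.57033245]
scene [306.04563642 260.53770792] [306.15679364 243.73775072]
```

View pics/c4.png

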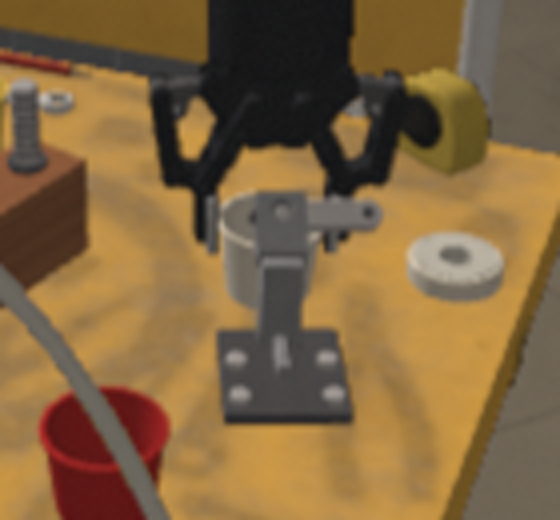

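View pics/c4s.png

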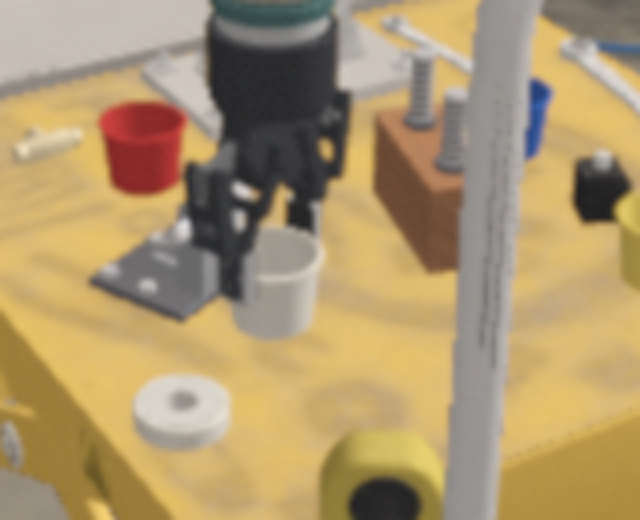

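>>> servo_tool(
  increments=[
    {"slide":[0,0,0.002],"spin":0},
    {"slide":[0,0,0.002],"spin":0},
    {"slide":[0,0,0.0],"spin":0},
    {"slide":[0,0,0],"spin":0},
  ],
)

```text
clock: 4.95
position: [0.4963, -0.0789, 0.0246]
ee_rot: [0.0, 0.545, 0.839, 0.0]
contact_force: [-0.9, -0.2, 3.8]
width: 0.0591
```

>>> servo_tool(
  increments=[
    {"slide":[0,0,0],"spin":0},
    {"slide":[0,0,0],"spin":0},
    {"slide":[0,0,0],"spin":0},
    {"slide":[0,0,0],"spin":0},
    {"slide":[0,0,0],"spin":0},
  ],
  hand=1,
)

```text
clock: 5.45
position: [0.4959, -0.0785, 0.0242]
ee_rot: [-0.0, 0.545, 0.839, 0.0]
contact_force: [-0.0, 0.6, -0.4]
width: 0.0853
```

```bash
python3 - <<'E'
from h import *
s=st(); a=eyes.get_image('wrist');cv2.imwrite('pics/w5.png',a)
E
```

```text
t 5.45 p [ 0.4959 -0.0785  0.0242] q [-1.000e-04  5.447e-01  8.387e-01  0.000e+00] F [-0.   0.6 -0.4] w 0.0853 q6 -0.71
```

View pics/w5.png

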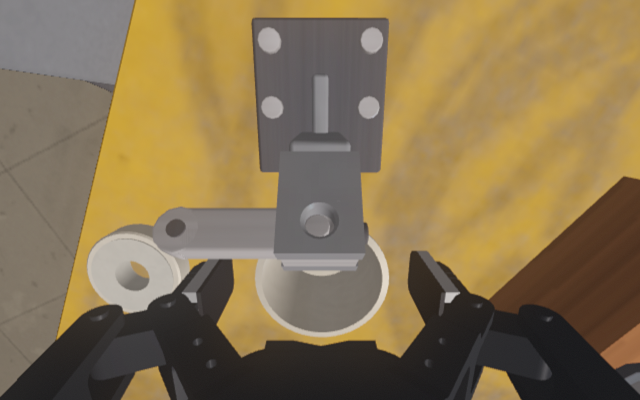

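```bash
python3 - <<'E'
from h import *
W=cam('wrist');im=cv2.imread('pics/w5.png')
m=onz(W,(319,222),.084);print('mouth',m)
P=np.array([onz(W,u,.048)[:2] for u in [(256,281),(389,281),(322,336),(268,315),(377,315)]])
A=np.c_[2*P,np.ones(5)];x=np.linalg.lstsq(A,(P**2).sum(1),rcond=None)[0];print('rim',x[:2],np.sqrt(x[2]+x[0]**2+x[1]**2))
# yaw from plate left/right edges
for a,b in [((253,20),(262,168)),((388,20),(380,168))]:
    p=onz(W,a,.006);q=onz(W,b,.006);print('yaw',np.degrees(np.arctan2(*(q-p)[[1,0]])))
crop(im,250,130,400,300,'c5.png',3.5)
E
```

```text
mouth [ 0.47882214 -0.03953353  0.084     ]
rim [ 0.49730479 -0.07770302] 0.030479914947627133
yaw -65.74284994608179
yaw -65.83807487080603
```

View pics/c5.png

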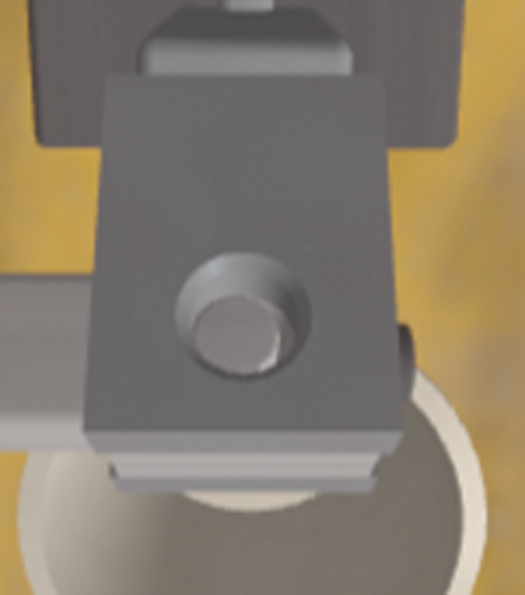

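>>> servo_tool(
  increments=[
    {"slide":[0,0,-0.02],"spin":0},
    {"slide":[0,0,-0.035],"spin":0},
    {"slide":[0,0,-0.04],"spin":0},
    {"slide":[0,0,-0.04],"spin":0},
    {"slide":[0,0.0,-0.03],"spin":0},
    {"slide":[-0.01,0.03,-0.01],"spin":0},
    {"slide":[-0.01,0.04,0],"spin":0},
    {"slide":[0,0.03,0],"spin":0},
  ],
)

```text
clock: 6.3
position: [0.598, -0.0566, 0.2003]
ee_rot: [0.002, 0.545, 0.838, 0.001]
contact_force: [-0.4, -0.5, 0.2]
width: 0.0854
```

>>> servo_tool(
  increments=[
    {"slide":[0,0,0],"spin":-8.5},
    {"slide":[0,0,0],"spin":-8.5},
    {"slide":[0,0,0],"spin":-8.5},
    {"slide":[0,0,0],"spin":-8.5},
    {"slide":[0,0,0],"spin":-8.5},
    {"slide":[0,0,0],"spin":-8.5},
    {"slide":[-0.02,0.018,0],"spin":0},
    {"slide":[-0.02,0.018,0],"spin":0},
  ],
  hand=0.45,
)

```text
clock: 7.1
position: [0.6435, -0.0317, 0.1995]
ee_rot: [-0.0, 0.131, 0.991, -0.0]
contact_force: [1.3, 0.2, 0.1]
width: 0.0389
```

```bash
python3 - <<'E'
from h import *
s=st(); a=eyes.get_image('wrist');cv2.imwrite('pics/w6.png',a)
st()
E
```

```text
t 7.1 p [ 0.6435 -0.0317  0.1995] q [-0.000e+00  1.310e-01  9.914e-01 -1.000e-04] F [1.3 0.2 0.1] w 0.0389 q6 -1.47
t 7.15 p [ 0.6482 -0.0295  0.1991] q [0.0025 0.1303 0.9915 0.0014] F [5.1 0.  0.1] w 0.0387 q6 -1.46
```

View pics/w6.png

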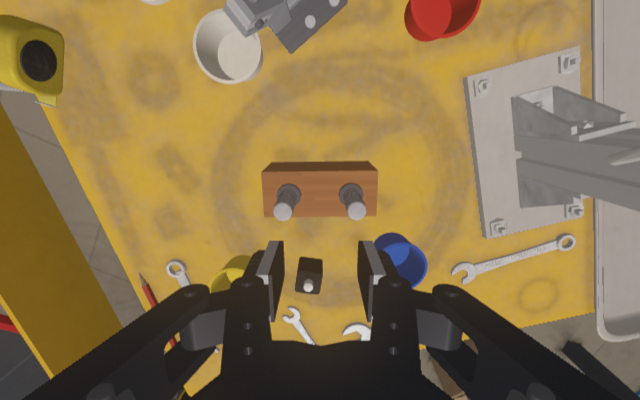

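```bash
python3 - <<'E'
from h import *
st();eyes.get_image('wrist');s=st(); a=eyes.get_image('wrist');cv2.imwrite('pics/w7.png',a)
crop(a,250,150,390,230,'c7.png',5.7)
W=cam('wrist',s)
g=cv2.cvtColor(a,cv2.COLOR_BGR2HSV)
m=((g[...,1]<45)&(g[...,2]>130)).astype(np.uint8)
m[:150]=0;m[235:]=0;m[:,:250]=0;m[:,390:]=0
n,l,t,c=cv2.connectedComponentsWithStats(m)
for i in range(1,n):
    if t[i,4]>40: print(t[i],c[i],onz(W,c[i],.115))
E
```

```text
t 7.15 p [ 0.6482 -0.0295  0.1991] q [0.0025 0.1303 0.9915 0.0014] F [5.1 0.  0.1] w 0.0387 q6 -1.46
t 7.2 p [ 0.646  -0.0304  0.1988] q [1.000e-03 1.298e-01 9.915e-01 5.000e-04] F [-0.5  0.  -1.3] w 0.0384 q6 -1.47
[271 200  18  19 258] [279.4379845  209.03100775] [ 0.6391528  -0.06069847  0.115     ]
[345 200  19  18 259] [354.08880309 208.36293436] [ 0.65404209 -0.00275358  0.115     ]
```

View pics/c7.png

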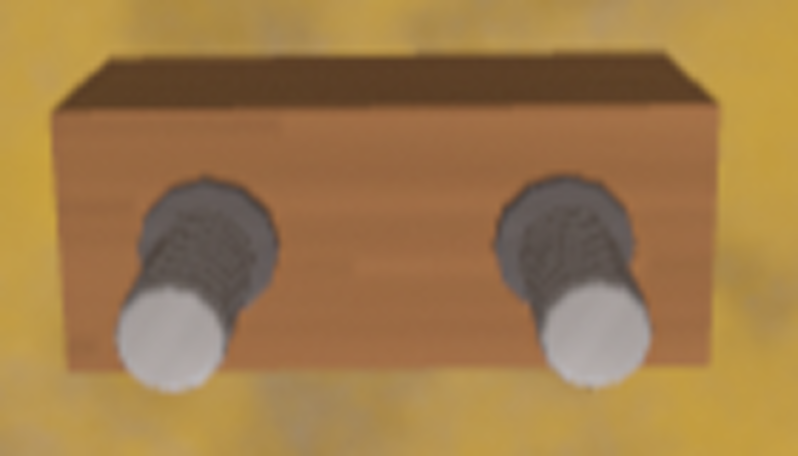

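>>> servo_tool(
  increments=[
    {"slide":[-0.001,-0.016,0],"spin":0},
    {"slide":[0,-0.015,0.02],"spin":0},
    {"slide":[0,0,0.03],"spin":0},
    {"slide":[0,0,0.03],"spin":0},
    {"slide":[0,0,0.03],"spin":0},
    {"slide":[0,0,0.013],"spin":0},
    {"slide":[0,0,0],"spin":0},
    {"slide":[0,0,0],"spin":0},
  ],
)

```text
clock: 8.05
position: [0.6368, -0.0627, 0.0774]
ee_rot: [0.001, 0.131, 0.991, -0.0]
contact_force: [-0.5, -0.5, 0.2]
width: 0.0383
```

```bash
python3 - <<'E'
from h import *
s=st(); a=eyes.get_image('wrist');cv2.imwrite('pics/w8.png',a)
E
```

```text
t 8.05 p [ 0.6368 -0.0627  0.0774] q [ 8.000e-04  1.308e-01  9.914e-01 -2.000e-04] F [-0.5 -0.5  0.2] w 0.0383 q6 -1.52
```

View pics/w8.png

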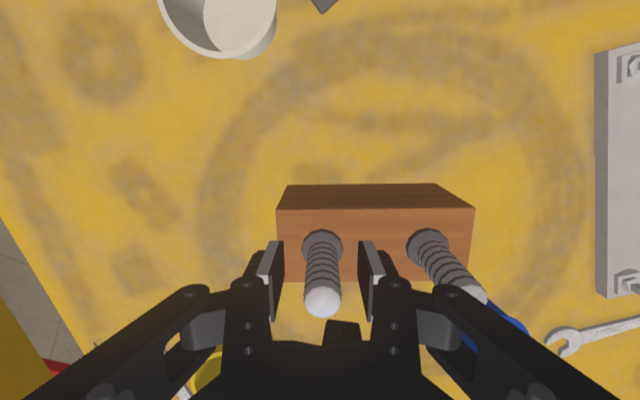

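>>> servo_tool(
  increments=[
    {"slide":[-0.002,0.002,0],"spin":0},
    {"slide":[0,0,0],"spin":0},
    {"slide":[0,0,0],"spin":0},
    {"slide":[0,0,0],"spin":0},
    {"slide":[0,0,0],"spin":0},
    {"slide":[0,0,0],"spin":0},
  ],
  hand=0,
  newtons=30,
)

```text
clock: 8.7
position: [0.6404, -0.0606, 0.078]
ee_rot: [0.002, 0.13, 0.991, -0.0]
contact_force: [0.2, -0.2, 5.3]
width: 0.0153
```

>>> servo_tool(
  increments=[
    {"slide":[0,0,-0.005],"spin":0},
    {"slide":[0,0,-0.01],"spin":0},
    {"slide":[0,0,-0.01],"spin":0},
    {"slide":[0,0,-0.005],"spin":0},
    {"slide":[0,0,0],"spin":0},
  ],
)

```text
clock: 9.2
position: [0.6394, -0.0606, 0.1076]
ee_rot: [0.001, 0.13, 0.991, -0.0]
contact_force: [0.0, -0.4, -0.2]
width: 0.0149
```

```bash
python3 - <<'E'
from h import *
s=st(); a=eyes.get_image('wrist');b=eyes.get_image('side');c=eyes.get_image('scene')
crop(a,240,160,500,360,'c9w.png',3)
crop(b,260,150,350,250,'c9d.png',6);crop(c,310,160,400,250,'c9s.png',6)
E
```

```text
t 9.2 p [ 0.6394 -0.0606  0.1076] q [ 1.000e-03  1.305e-01  9.914e-01 -1.000e-04] F [ 0.  -0.4 -0.2] w 0.0149 q6 -1.51
```

View pics/c9w.png

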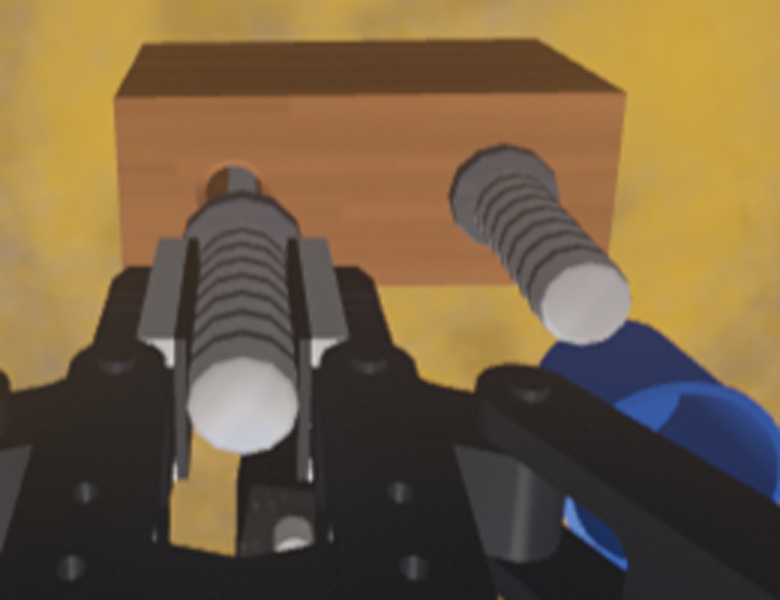

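View pics/c9d.png

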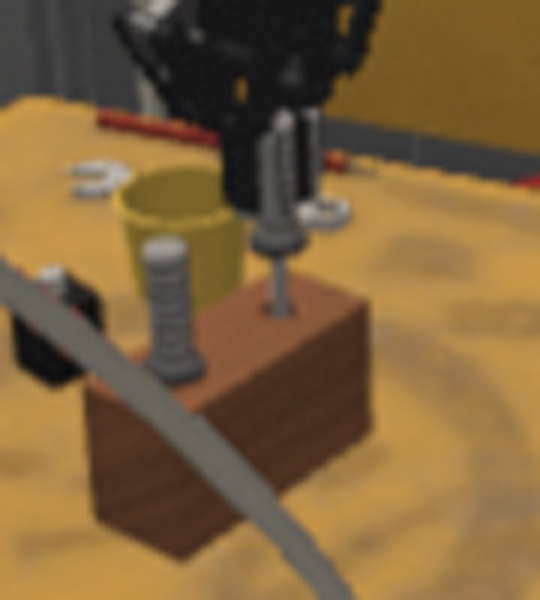

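View pics/c9s.png

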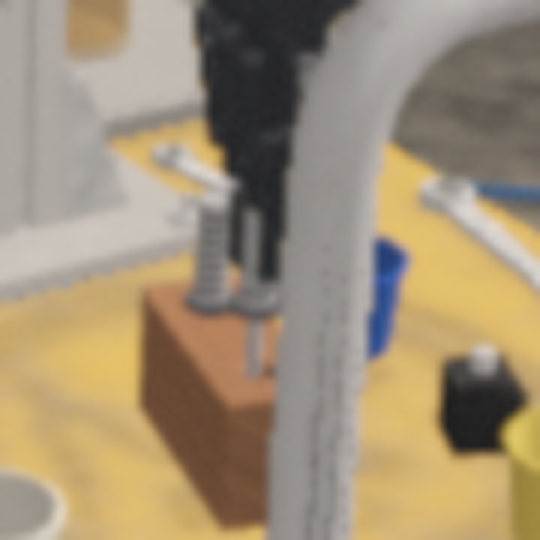

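>>> servo_tool(
  increments=[
    {"slide":[0,0,-0.009],"spin":0},
    {"slide":[0,0,-0.0095],"spin":0},
    {"slide":[0.004,0,0],"spin":0},
    {"slide":[0.006,0,0.0002],"spin":0},
    {"slide":[0.0056,0,0.0006],"spin":0},
    {"slide":[0.0056,0,0.001],"spin":0},
    {"slide":[0.0057,0,0.0014],"spin":0},
    {"slide":[0,0,0],"spin":0},
  ],
  newtons=20,
)

```text
clock: 10.15
position: [0.6117, -0.0534, 0.1215]
ee_rot: [-0.001, 0.13, 0.991, -0.0]
contact_force: [2.1, -2.6, 1.9]
width: 0.0148
```

```bash
python3 - <<'E'
from h import *
s=st(); a=eyes.get_image('wrist');b=eyes.get_image('scene');c=eyes.get_image('side')
crop(a,240,160,500,360,'c10w.png',3)
crop(b,300,150,400,250,'c10s.png',6);crop(c,260,140,360,240,'c10d.png',6)
E
```

```text
t 10.15 p [ 0.6117 -0.0534  0.1215] q [-5.000e-04  1.305e-01  9.914e-01 -2.000e-04] F [ 2.1 -2.6  1.9] w 0.0148 q6 -1.51
```

View pics/c10w.png

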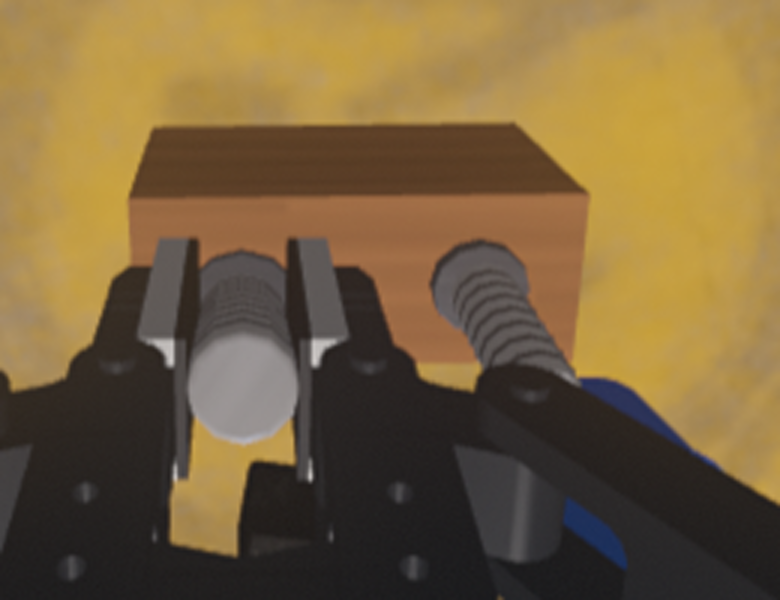

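View pics/c10s.png

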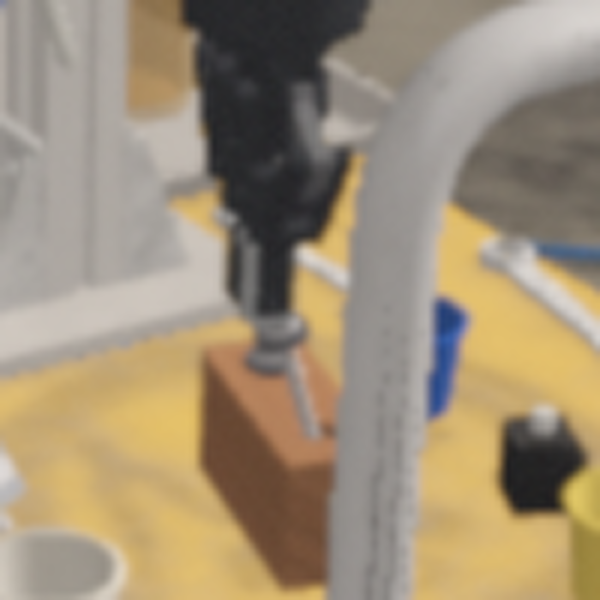

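View pics/c10d.png

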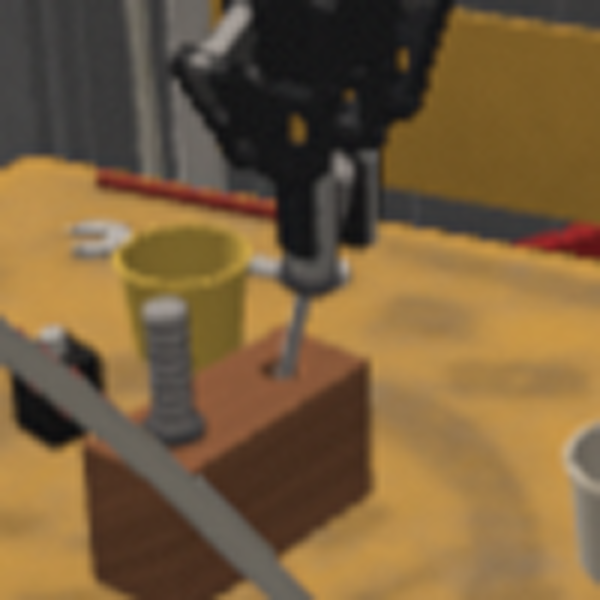

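>>> servo_tool(
  increments=[
    {"slide":[0.0055,0,0.0018],"spin":0},
    {"slide":[0.0054,0,0.0022],"spin":0},
    {"slide":[0.0051,0,0.0025],"spin":0},
    {"slide":[0.0051,0,0.0029],"spin":0},
    {"slide":[0.0047,0,0.0032],"spin":0},
    {"slide":[0.0047,0,0.0036],"spin":0},
    {"slide":[0,0,0],"spin":0},
  ],
)

```text
clock: 11.0
position: [0.5814, -0.045, 0.1045]
ee_rot: [-0.002, 0.131, 0.991, 0.0]
contact_force: [0.1, -1.0, 2.4]
width: 0.015
```

```bash
python3 - <<'E'
from h import *
s=st(); a=eyes.get_image('wrist');b=eyes.get_image('scene');c=eyes.get_image('side')
crop(a,240,160,500,360,'c11w.png',3)
crop(b,300,150,400,250,'c11s.png',6);crop(c,260,140,360,240,'c11d.png',6)
E
```

```text
t 11.0 p [ 0.5814 -0.045   0.1045] q [-1.700e-03  1.305e-01  9.914e-01  3.000e-04] F [ 0.1 -1.   2.4] w 0.015 q6 -1.51
```

View pics/c11w.png

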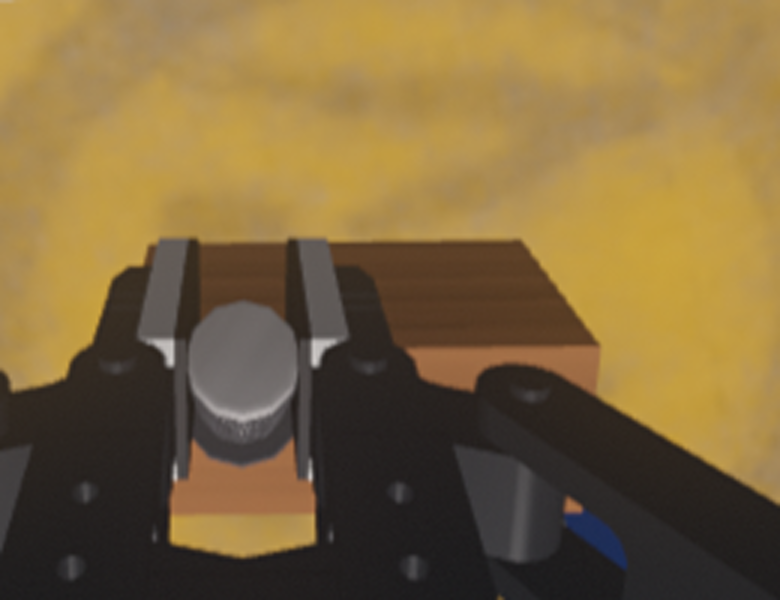

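View pics/c11s.png

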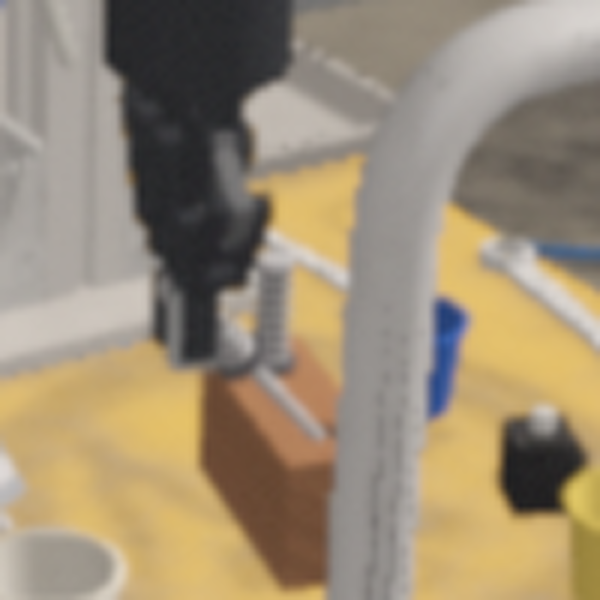

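View pics/c11d.png

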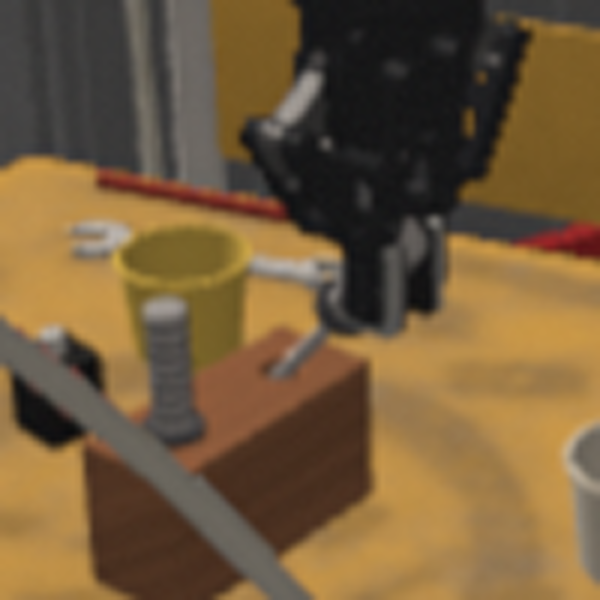

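>>> servo_tool(
  increments=[
    {"slide":[0,0,0],"spin":0},
    {"slide":[0.0064,0,-0.0077],"spin":0},
    {"slide":[0.0064,0,-0.0077],"spin":0},
    {"slide":[0.0064,0,-0.0077],"spin":0},
    {"slide":[0,0,-0.02],"spin":0},
    {"slide":[0,0,-0.02],"spin":0},
    {"slide":[0,0,-0.02],"spin":0},
    {"slide":[0,0,0],"spin":0},
  ],
  newtons=60,
)

```text
clock: 11.95
position: [0.5661, -0.0407, 0.192]
ee_rot: [0.003, 0.13, 0.991, -0.0]
contact_force: [0.4, 0.2, -1.0]
width: 0.0144
```

```bash
python3 - <<'E'
from h import *
s=st(); a=eyes.get_image('wrist');b=eyes.get_image('scene');c=eyes.get_image('side')
cv2.imwrite('pics/w12.png',a);cv2.imwrite('pics/s12.png',b);cv2.imwrite('pics/d12.png',c)
crop(a,240,160,500,360,'c12w.png',3)
crop(b,280,130,380,230,'c12s.png',6);crop(c,280,120,380,220,'c12d.png',6)
Rt=R.from_quat(np.roll(s['ee_rot'],-1)).as_matrix()
g=s['position']+Rt@[0,0,-.0187]
ax=Rt@[.6428,0,-.766]
for n in('wrist','scene','side'): print(n,'tip',proj(cam(n),g-ax*.0897),'top',proj(cam(n),g+ax*.0183),'collar',proj(cam(n),g-ax*.0347))
E
```

```text
t 11.95 p [ 0.5661 -0.0407  0.192 ] q [ 3.200e-03  1.304e-01  9.914e-01 -1.000e-04] F [ 0.4  0.2 -1. ] w 0.0144 q6 -1.5
wrist tip [318.48236635 301.98484624] top [316.5912607  275.84022361] collar [317.79677132 292.50646348]
scene tip [346.54300703 193.53970399] top [319.92396879 165.03836883] collar [333.32385749 179.38579625]
side tip [311.04257347 172.52229291] top [336.27203975 144.39266175] collar [323.26509715 158.89477185]
```

View pics/c12s.png

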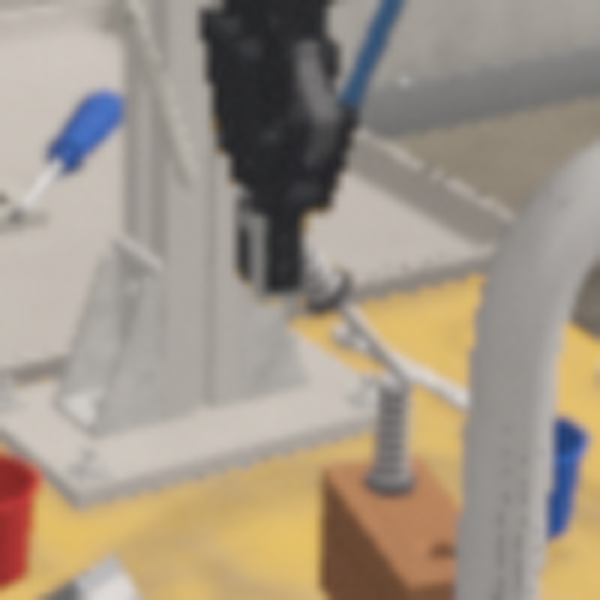

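View pics/c12d.png

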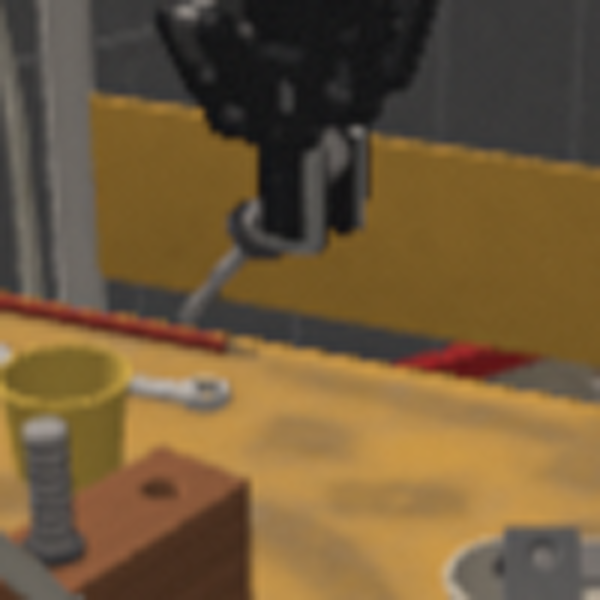

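View pics/c12w.png

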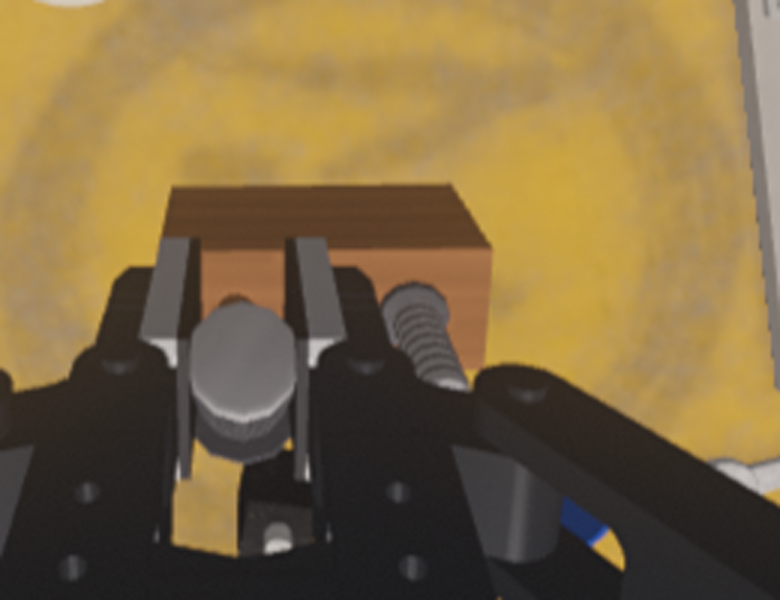

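>>> servo_tool(
  increments=[
    {"slide":[0,0,0],"spin":8.5},
    {"slide":[0,0,0],"spin":8.5},
    {"slide":[0,0,0],"spin":8.5},
    {"slide":[0,0,0],"spin":8.5},
    {"slide":[0,0,0],"spin":8.5},
    {"slide":[0,0,0],"spin":8.3},
    {"slide":[0.02,-0.015,0],"spin":0},
    {"slide":[0.03,-0.022,0],"spin":0},
  ],
)

```text
clock: 12.9
position: [0.5106, -0.0106, 0.1867]
ee_rot: [-0.001, 0.544, 0.839, -0.0]
contact_force: [-0.3, -0.6, -1.1]
width: 0.0143
```

>>> servo_tool(
  increments=[
    {"slide":[0.03,-0.022,0],"spin":0},
    {"slide":[0.02,-0.015,0],"spin":0},
    {"slide":[0.008,-0.005,0],"spin":0},
    {"slide":[0,0,0.01],"spin":0},
    {"slide":[0,0,0],"spin":0},
    {"slide":[0,0,0],"spin":0},
  ],
)

```text
clock: 13.5
position: [0.4495, 0.0249, 0.1778]
ee_rot: [-0.0, 0.543, 0.839, -0.0]
contact_force: [-0.2, 0.1, -1.4]
width: 0.0145
```

```bash
python3 - <<'E'
from h import *
s=st(); a=eyes.get_image('wrist');b=eyes.get_image('scene');c=eyes.get_image('side')
cv2.imwrite('pics/w13.png',a)
crop(b,240,170,340,270,'c13s.png',6);crop(c,310,140,420,250,'c13d.png',6)
Rt=R.from_quat(np.roll(s['ee_rot'],-1)).as_matrix()
g=s['position']+Rt@[0,0,-.0187]
ax=Rt@[.6428,0,-.766];tip=g-ax*.0897;M=np.array([.479,-.0393,.084])
print('tip',tip,'tool err to M',Rt.T@(M-tip),'yaw',np.degrees(np.arctan2(Rt[1,0],Rt[0,0])))
for n in('scene','side'): print(n,'tip',proj(cam(n),tip),'M',proj(cam(n),M))
E
```

```text
t 13.5 p [0.4495 0.0249 0.1778] q [-1.000e-04  5.434e-01  8.395e-01 -2.000e-04] F [-0.2  0.1 -1.4] w 0.0145 q6 -0.52
tip [ 0.47313876 -0.02768527  0.12782051] tool err to M [-0.01299471  0.00061056  0.04382075] yaw 114.171200840841
scene tip [287.641164   208.08308987] M [292.33964151 225.71350777]
side tip [371.82520703 197.14392419] M [369.99025608 212.38369204]
```

View pics/w13.png

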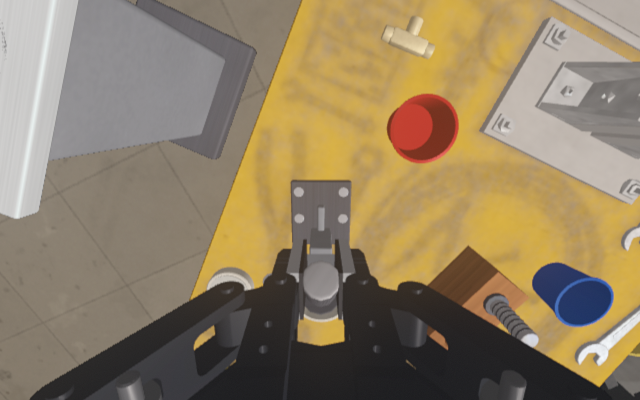

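View pics/c13s.png

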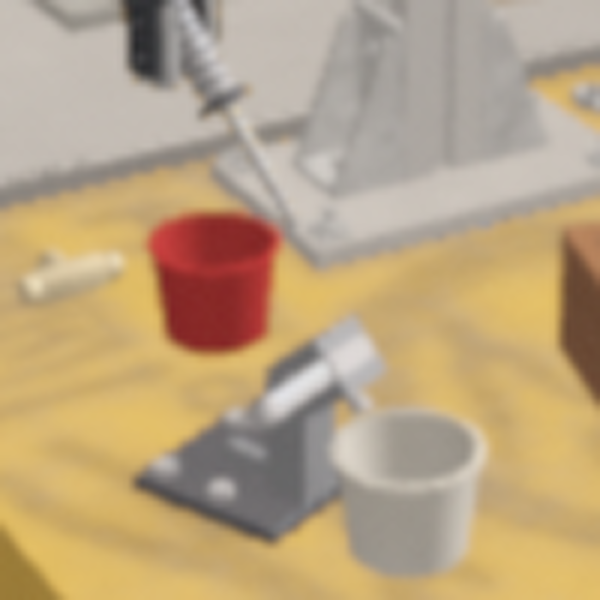

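View pics/c13d.png

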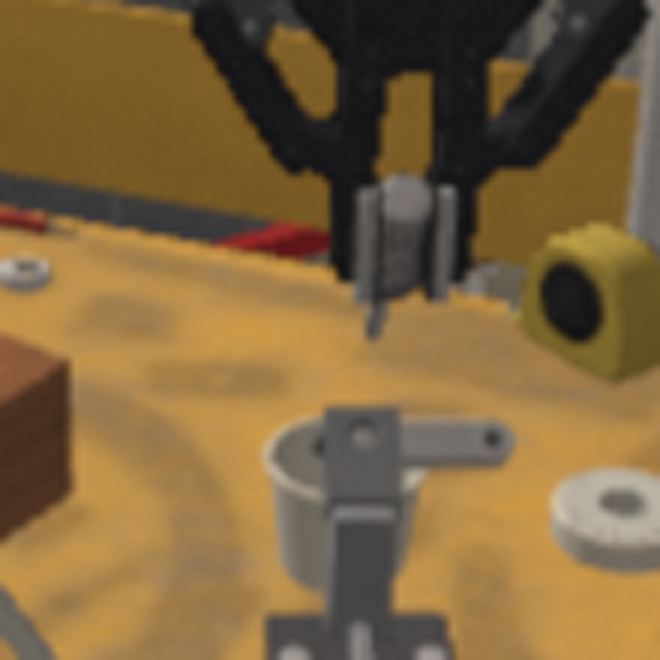

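>>> servo_tool(
  increments=[
    {"slide":[-0.002,0.0006,0.012],"spin":0},
    {"slide":[-0.0023,0,0.012],"spin":0},
    {"slide":[-0.0023,0,0.012],"spin":0},
    {"slide":[0,0,0],"spin":0},
    {"slide":[0,0,0],"spin":0},
    {"slide":[0,0,0],"spin":0},
  ],
)

```text
clock: 14.25
position: [0.4525, 0.0196, 0.1431]
ee_rot: [0.001, 0.543, 0.84, 0.0]
contact_force: [0.6, -0.6, -0.2]
width: 0.0146
```

```bash
python3 - <<'E'
from h import *
s=st(); b=eyes.get_image('scene');s=st();c=eyes.get_image('side')
cv2.imwrite('pics/s14.png',b);cv2.imwrite('pics/d14.png',c)
crop(b,255,185,315,245,'c14s.png',10);crop(c,335,165,405,235,'c14d.png',9)
Rt=R.from_quat(np.roll(s['ee_rot'],-1)).as_matrix()
g=s['position']+Rt@[0,0,-.0187]
ax=Rt@[.6428,0,-.766];tip=g-ax*.0897;M=np.array([.479,-.0393,.084])
print('tip',tip,'tool err to M',Rt.T@(M-tip))
for n,x,y,k in(('scene',255,185,10),('side',335,165,9)):
  C=cam(n);f=lambda p:np.round((proj(C,p)-[x,y])*k)
  print(n,'tip',f(tip),'collar',f(tip+ax*.0575),'M',f(M),'top',f(tip+ax*.108), 'perturb tool x,y,z 5mm',[f(tip+Rt[:,i]*.005)-f(tip) for i in range(3)])
E
```

```text
t 14.25 p [0.4525 0.0196 0.1431] q [6.000e-04 5.432e-01 8.396e-01 3.000e-04] F [ 0.6 -0.6 -0.2] w 0.0146 q6 -0.53
t 14.3 p [0.4524 0.0196 0.1432] q [7.000e-04 5.432e-01 8.396e-01 4.000e-04] F [ 0.6 -0.1 -0.4] w 0.0144 q6 -0.53
tip [ 0.4761405  -0.03295375  0.09322545] tool err to M [-6.95379048e-03 -5.60960676e-06  9.23067713e-03]
scene tip [350. 365.] collar [224. 160.] M [373. 407.] top [113. -22.] perturb tool x,y,z 5mm [array([-17.,  -6.]), array([12., -8.]), array([ 0., 18.])]
side tip [320. 408.] collar [346. 322.] M [315. 426.] top [372. 236.] perturb tool x,y,z 5mm [array([ 2., 12.]), array([-22.,   0.]), array([-1., 19.])]
```

View pics/c14s.png

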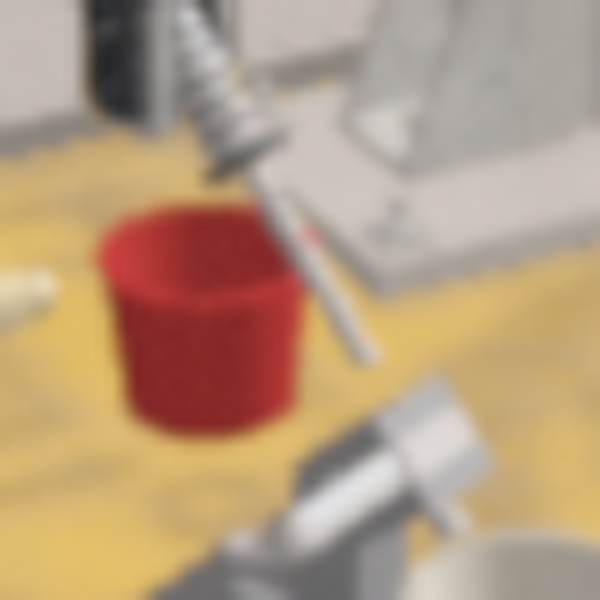

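View pics/c14d.png

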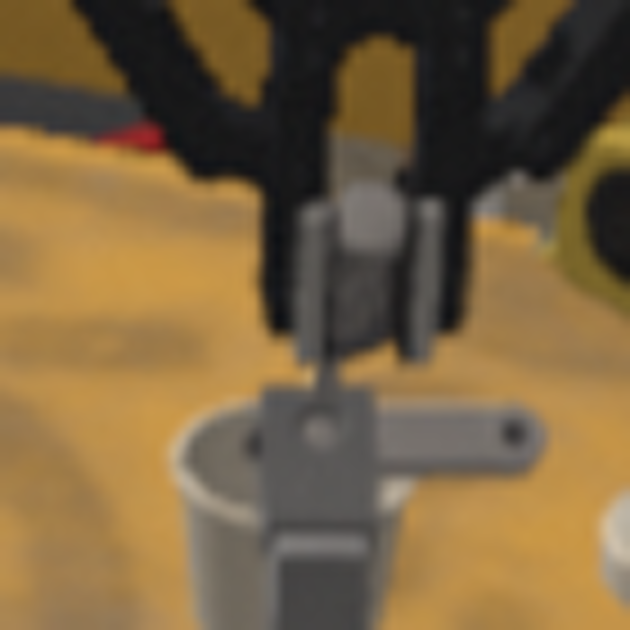

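```bash
python3 - <<'E'
from h import *
c=cv2.imread('pics/d14.png')[195:225,355:390];b=cv2.imread('pics/s14.png')[205:245,275:315]
f=lambda i,k:cv2.resize(cv2.normalize(i,None,0,255,cv2.NORM_MINMAX),None,fx=k,fy=k,interpolation=cv2.INTER_NEAREST)
cv2.imwrite('pics/z14.png',np.hstack([cv2.resize(f(c,16),(480,400)) if 0 else f(c,13)[:390], f(b,10)[:390,:400][:, :340]]))
g=cv2.cvtColor(cv2.imread('pics/d14.png'),cv2.COLOR_BGR2GRAY);print(g[200:217,364:380])
E
```

```text
[[ 85  28  21  51  84  87  77  48  59  64  67  67  55  52  39  30]
 [112  45  34  55  84  87  77  49  60  67  66  62  52  50  38  28]
 [138  99  94  92  90  88  75  43  57  61  59  54  51  53  53  32]
 [149 141 139 124  97  86  74  36  47  52  51  54  67  93 100  45]
 [153 155 155 139  99  88  74  45  57  65  86 105 123 136 131  71]
 [155 157 156 144 114 113  87  64  86 114 131 140 149 149 138 106]
 [155 156 155 150 148 150  94  77 101 134 145 144 143 141 138 130]
 [137 131 131 132 139 141  87  80  93 117 124 121 126 131 131 132]
 [109  98  97  97 101 101  81  80  85  94  93  96 109 124 127 128]
 [ 98  86  86  86  86  84  77  78  82  87  86  89 107 135 137 137]
 [ 95  87  86  84  77  72  73  73  79  87  87  87 102 128 128 129]
 [ 92  87  86  81  77  89  95  89  84  91  87  87  96 114 114 114]
 [ 88  86  87  82  87 112 112 105  93  94  88  87  96 114 115 114]
 [ 85  87  87  85  91 110 113 108  99  92  87  87  96 114 114 114]
 [ 82  86  87  87  88  97 104 102  94  88  86  87  95 111 116 115]
 [ 85  87  87  87  88  89  92  91  89  88  87  86  94 109 114 113]
 [ 90  88  88  88  87  88  87  89  89  88  87  87  90  96  96  97]]
```

View pics/z14.png

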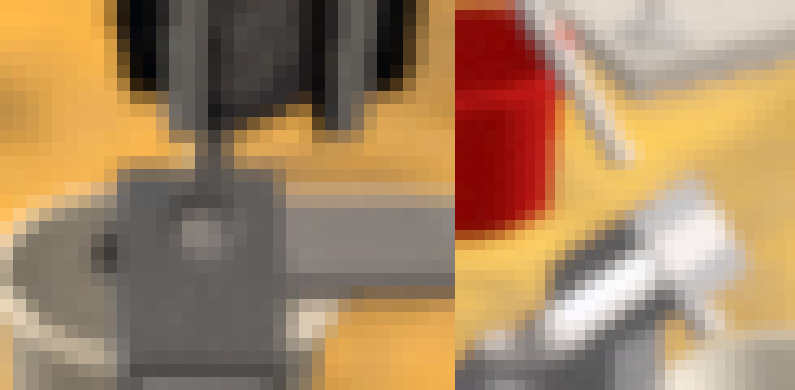

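>>> servo_tool(
  increments=[
    {"slide":[0.0015,0,0.0013],"spin":0},
    {"slide":[-0.0026,0,0.0031],"spin":0},
    {"slide":[-0.0025,0,0.003],"spin":0},
    {"slide":[0,0,0],"spin":0},
    {"slide":[0,0,0],"spin":0},
  ],
)

```text
clock: 14.85
position: [0.4532, 0.0163, 0.1349]
ee_rot: [-0.0, 0.543, 0.84, -0.0]
contact_force: [0.3, -0.0, -1.5]
width: 0.0144
```

```bash
python3 - <<'E'
from h import *
s=st(); b=eyes.get_image('scene');s=st();c=eyes.get_image('side')
cv2.imwrite('pics/s15.png',b);cv2.imwrite('pics/d15.png',c)
Rt=R.from_quat(np.roll(s['ee_rot'],-1)).as_matrix()
g=s['position']+Rt@[0,0,-.0187]
ax=Rt@[.6428,0,-.766];tip=g-ax*.0897;M=np.array([.479,-.0393,.084]);e=Rt.T@(M-tip)
print('tool err',e,'axial',-e[0]*.643+e[2]*.766,'perp',-e[0]*.766-e[2]*.643)
for n in('scene','side'):
  C=cam(n);print(n,'tip',proj(C,tip),'M',proj(C,M),'dowelend',proj(C,M-ax*.035))
f=lambda i,k:cv2.resize(cv2.normalize(i,None,0,255,cv2.NORM_MINMAX),None,fx=k,fy=k,interpolation=cv2.INTER_CUBIC)
cv2.imwrite('pics/z15.png',np.hstack([f(c[195:225,355:390],13)[:390],f(b[205:244,275:309],10)]))
E
```

```text
t 14.85 p [0.4532 0.0163 0.1349] q [-2.000e-04  5.433e-01  8.395e-01 -1.000e-04] F [ 0.3 -0.  -1.5] w 0.0144 q6 -0.54
t 14.9 p [0.4533 0.0164 0.135 ] q [-0.      0.5432  0.8396  0.    ] F [ 0.  -0.4 -1. ] w 0.0142 q6 -0.54
tool err [-0.00366811  0.00067839  0.00101788] axial 0.003138289530076727 perp 0.0021552812887231363
scene tip [290.93971421 225.0120739 ] M [292.33964151 225.71350777] dowelend [299.93908795 238.17224161]
side tip [370.509021   212.89031255] M [369.99025608 212.38369204] dowelend [368.47361127 217.4628752 ]
```

View pics/z15.png

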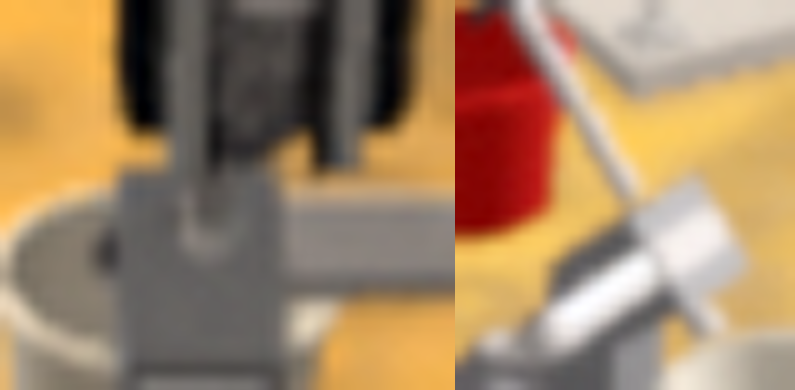

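>>> servo_tool(
  increments=[
    {"slide":[-0.0007,0.0005,0.0008],"spin":0},
    {"slide":[-0.0007,0,0.0008],"spin":0},
    {"slide":[-0.0006,0,0.0007],"spin":0},
    {"slide":[0,0,0],"spin":0},
  ],
)

```text
clock: 15.35
position: [0.4545, 0.0147, 0.1327]
ee_rot: [-0.0, 0.543, 0.84, -0.0]
contact_force: [-0.9, 0.4, -0.4]
width: 0.0145
```

>>> servo_tool(
  increments=[
    {"slide":[-0.0007,0,0.0008],"spin":0},
    {"slide":[-0.0006,0,0.0007],"spin":0},
    {"slide":[0,0,0],"spin":0},
  ],
)

```text
clock: 15.65
position: [0.455, 0.0135, 0.1312]
ee_rot: [-0.0, 0.543, 0.84, -0.0]
contact_force: [-0.3, 0.3, -1.9]
width: 0.0144
```

>>> servo_tool(
  increments=[
    {"slide":[-0.0007,0,0.0008],"spin":0},
    {"slide":[-0.0006,0,0.0007],"spin":0},
    {"slide":[0,0,0],"spin":0},
  ],
)

```text
clock: 15.95
position: [0.4556, 0.0124, 0.1297]
ee_rot: [-0.0, 0.543, 0.84, -0.0]
contact_force: [-0.2, 0.5, -1.3]
width: 0.0145
```

>>> servo_tool(
  increments=[
    {"slide":[-0.0007,0,0.0008],"spin":0},
    {"slide":[-0.0006,0,0.0007],"spin":0},
    {"slide":[0,0,0],"spin":0},
  ],
)

```text
clock: 16.25
position: [0.4561, 0.0113, 0.1283]
ee_rot: [-0.0, 0.543, 0.84, 0.0]
contact_force: [1.8, 0.3, -0.7]
width: 0.0146
```

```bash
cat > ax.py <<'E'
from h import *
s=st()
Rt=R.from_quat(np.roll(s['ee_rot'],-1)).as_matrix()
g=s['position']+Rt@[0,0,-.0187]
ax=Rt@[.6428,0,-.766];tip=g-ax*.0897;M=np.array([.479,-.0393,.084]);e=Rt.T@(M-tip)
print('axial',-e[0]*.643+e[2]*.766,'perp',-e[0]*.766-e[2]*.643,'lat',e[1],'F tool',np.round(Rt.T@s['contact_force'],2))
b=eyes.get_image('scene');c=eyes.get_image('side')
f=lambda i,k:cv2.resize(cv2.normalize(i,None,0,255,cv2.NORM_MINMAX),None,fx=k,fy=k,interpolation=cv2.INTER_CUBIC)
import sys
cv2.imwrite(sys.argv[1],np.hstack([f(c[195:225,355:390],13)[:390],f(b[205:244,275:309],10)]))
E
python3 ax.py pics/z16.png
```

```text
t 16.25 p [0.4561 0.0113 0.1283] q [-1.000e-04  5.432e-01  8.396e-01  1.000e-04] F [ 1.8  0.3 -0.7] w 0.0146 q6 -0.55
axial -0.005739649197574569 perp 0.002087964461460246 lat 0.00018240683051580728 F tool [-0.52  1.78  0.72]
```

View pics/z16.png

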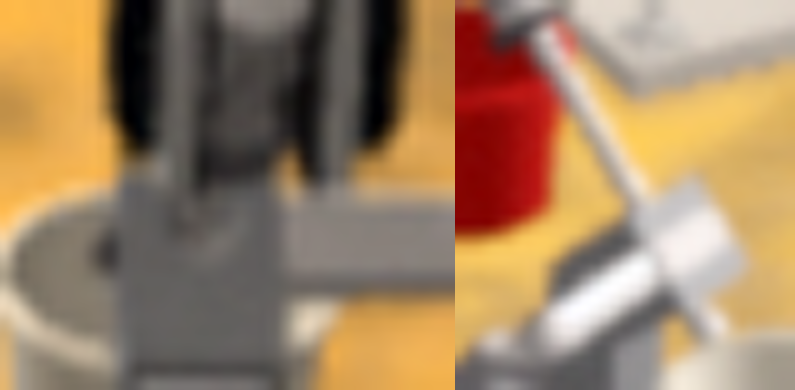

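>>> servo_tool(
  increments=[
    {"slide":[-0.0007,0.0004,0.0008],"spin":0},
    {"slide":[-0.0006,0,0.0007],"spin":0},
    {"slide":[0,0,0],"spin":0},
  ],
)

```text
clock: 16.65
position: [0.4566, 0.0104, 0.1268]
ee_rot: [-0.0, 0.543, 0.84, -0.0]
contact_force: [-1.9, 1.6, 1.2]
width: 0.0143
```

>>> servo_tool(
  increments=[
    {"slide":[-0.0007,0,0.0008],"spin":0},
    {"slide":[-0.0006,0,0.0007],"spin":0},
    {"slide":[0,0,0],"spin":0},
  ],
)

```text
clock: 16.95
position: [0.4572, 0.0089, 0.1252]
ee_rot: [-0.0, 0.543, 0.84, -0.0]
contact_force: [-2.4, 1.9, 2.1]
width: 0.0145
```

```bash
python3 ax.py pics/z17.png; python3 -c "
from h import *
crop(eyes.get_image('wrist'),240,160,400,360,'c17w.png',3)"
```

```text
t 16.95 p [0.4572 0.0089 0.1252] q [-2.000e-04  5.431e-01  8.396e-01 -2.000e-04] F [-2.4  1.9  2.1] w 0.0145 q6 -0.55
axial -0.009813659878678542 perp 0.0020618626284365947 lat 8.434155004970556e-05 F tool [ 2.76 -1.4  -2.09]
```

View pics/z17.png

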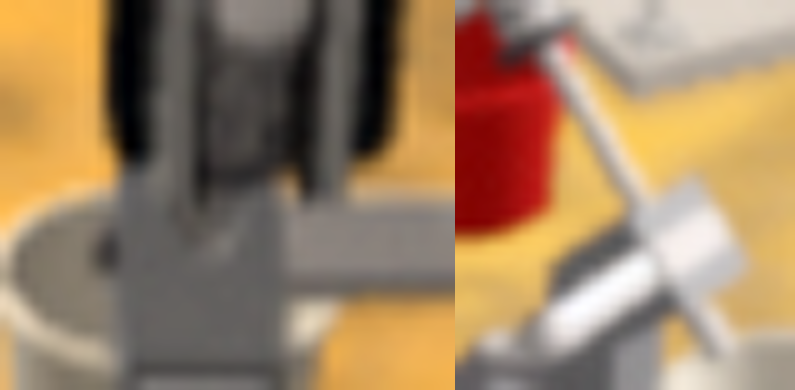

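View pics/c17w.png

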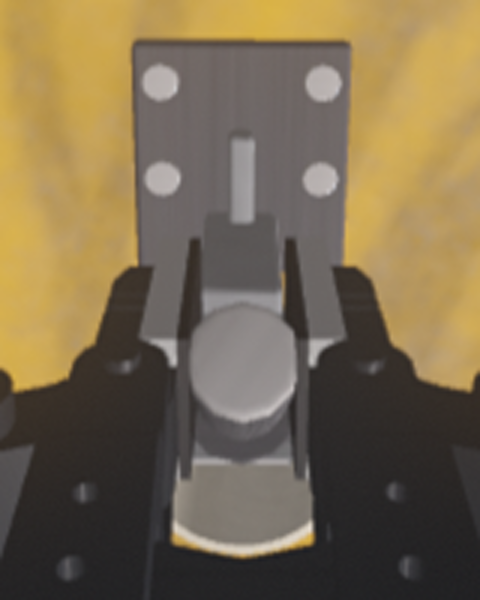

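>>> servo_tool(
  increments=[
    {"slide":[-0.0007,-0.0002,0.0008],"spin":0},
    {"slide":[-0.0006,0,0.0007],"spin":0},
    {"slide":[-0.0007,0,0.0008],"spin":0},
    {"slide":[-0.0006,0,0.0007],"spin":0},
    {"slide":[0,0,0],"spin":0},
  ],
)

```text
clock: 17.6
position: [0.4582, 0.0056, 0.1217]
ee_rot: [0.0, 0.543, 0.84, -0.001]
contact_force: [-3.4, -1.6, -2.7]
width: 0.0144
```

>>> servo_tool(
  increments=[
    {"slide":[-0.0007,0,0.0008],"spin":0},
    {"slide":[-0.0006,0,0.0007],"spin":0},
    {"slide":[-0.0007,0,0.0008],"spin":0},
    {"slide":[-0.0006,0,0.0007],"spin":0},
    {"slide":[0,0,0],"spin":0},
  ],
)

```text
clock: 18.1
position: [0.4593, 0.0038, 0.1191]
ee_rot: [0.0, 0.543, 0.84, -0.0]
contact_force: [-3.3, -2.1, -0.7]
width: 0.0149
```

```bash
python3 ax.py pics/z18.png
```

```text
t 18.1 p [0.4593 0.0038 0.1191] q [ 0.000e+00  5.431e-01  8.397e-01 -4.000e-04] F [-3.3 -2.1 -0.7] w 0.0149 q6 -0.56
axial -0.018047064960266226 perp 0.0016919598107840092 lat 0.00028657998860042035 F tool [-0.57 -3.83  0.69]
```

View pics/z18.png

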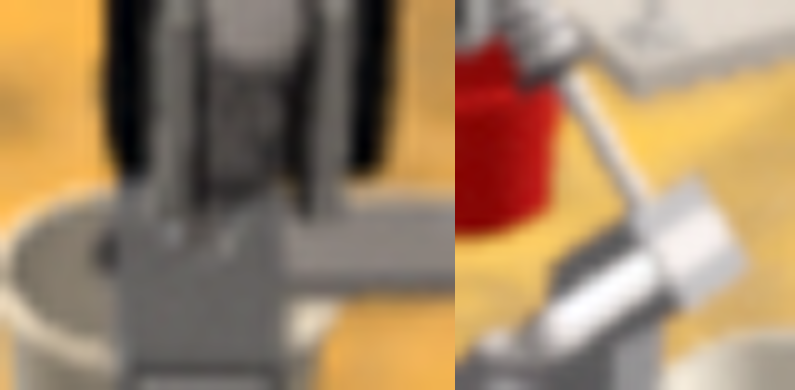

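>>> servo_tool(
  increments=[
    {"slide":[0.0032,-0.0004,-0.0038],"spin":0},
    {"slide":[0.0032,0,-0.0038],"spin":0},
    {"slide":[0.0064,0,-0.0077],"spin":0},
    {"slide":[0.0064,0,-0.0077],"spin":0},
    {"slide":[0.0064,0,-0.0077],"spin":0},
    {"slide":[0,0,-0.02],"spin":0},
    {"slide":[0,0,-0.02],"spin":0},
    {"slide":[0,0,0],"spin":0},
  ],
)

```text
clock: 19.0
position: [0.451, 0.0279, 0.1932]
ee_rot: [0.003, 0.543, 0.84, 0.002]
contact_force: [0.2, -0.6, -1.1]
width: 0.0146
```

```bash
python3 - <<'E'
from h import *
s=st(); b=eyes.get_image('scene');s=st();c=eyes.get_image('side');w=eyes.get_image('wrist')
cv2.imwrite('pics/w19.png',w)
crop(b,240,150,340,280,'c19s.png',5);crop(c,310,110,420,250,'c19d.png',4)
Rt=R.from_quat(np.roll(s['ee_rot'],-1)).as_matrix()
g=s['position']+Rt@[0,0,-.0187]
ax=Rt@[.6428,0,-.766];tip=g-ax*.0897
for n,x,y,k in(('scene',240,150,5),('side',310,110,4)):
  C=cam(n);f=lambda p:np.round((proj(C,p)-[x,y])*k)
  print(n,f(tip),f(tip+ax*.0575))
E
```

```text
t 19.0 p [0.451  0.0279 0.1932] q [0.0034 0.5429 0.8398 0.002 ] F [ 0.2 -0.6 -1.1] w 0.0146 q6 -0.52
t 19.05 p [0.4498 0.0279 0.1916] q [0.002  0.5429 0.8398 0.0012] F [-1.  1. -1.] w 0.0144 q6 -0.52
scene [236. 261.] [172. 157.]
side [246. 327.] [258. 281.]
```

View pics/c19s.png

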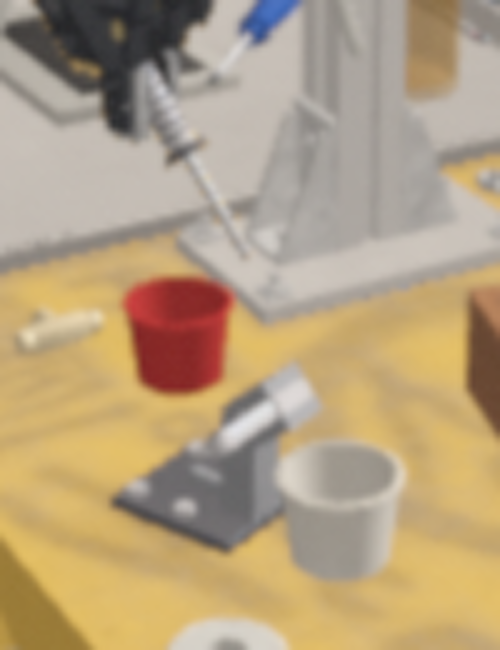

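View pics/c19d.png

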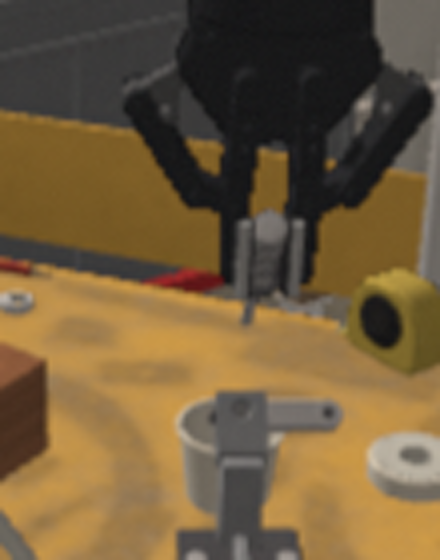

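View pics/w19.png

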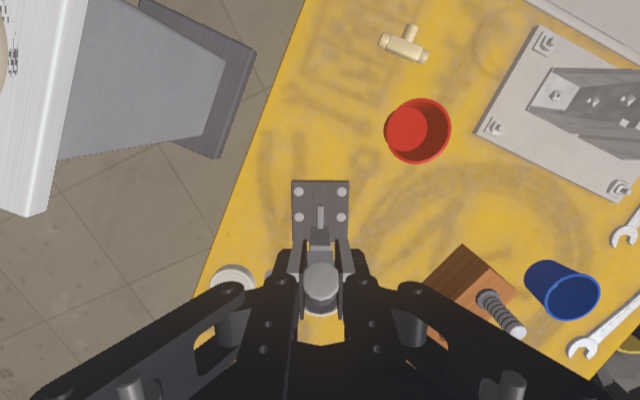

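>>> servo_tool(
  increments=[
    {"slide":[-0.02,0.014,0],"spin":0},
    {"slide":[-0.03,0.022,0],"spin":0},
    {"slide":[-0.03,0.022,0],"spin":0},
    {"slide":[-0.02,0.014,0],"spin":0},
    {"slide":[-0.0103,0.006,0],"spin":0},
    {"slide":[0,0,0],"spin":-8.5},
    {"slide":[0,0,0],"spin":-8.5},
    {"slide":[0,0,0],"spin":-8.5},
  ],
)

```text
clock: 19.95
position: [0.5636, -0.0408, 0.1888]
ee_rot: [-0.002, 0.342, 0.94, -0.0]
contact_force: [0.3, -0.1, 0.3]
width: 0.0143
```

>>> servo_tool(
  increments=[
    {"slide":[0,0,0],"spin":-8.5},
    {"slide":[0,0,0],"spin":-8.5},
    {"slide":[0,0,0],"spin":-8.3},
    {"slide":[0,0,0],"spin":0},
    {"slide":[0,0,0],"spin":0},
  ],
)

```text
clock: 20.45
position: [0.5641, -0.0409, 0.1894]
ee_rot: [-0.001, 0.132, 0.991, 0.0]
contact_force: [-0.7, 0.6, -1.8]
width: 0.0147
```

```bash
python3 - <<'E'
from h import *
s=st(); b=eyes.get_image('scene');s=st();c=eyes.get_image('side');w=eyes.get_image('wrist')
cv2.imwrite('pics/w20.png',w)
crop(b,280,130,380,230,'c20s.png',6);crop(c,280,120,380,220,'c20d.png',6)
Rt=R.from_quat(np.roll(s['ee_rot'],-1)).as_matrix()
print(np.degrees(np.arctan2(Rt[1,0],Rt[0,0])))
g=s['position']+Rt@[0,0,-.0187]
ax=Rt@[.6428,0,-.766];tip=g-ax*.0897;H=np.array([.6392,-.0607,.062])
print('tool H-tip',Rt.T@(H-tip))
for n,x,y,k in(('scene',280,130,6),('side',280,120,6)):
  C=cam(n);f=lambda p:np.round((proj(C,p)-[x,y])*k)
  print(n,f(tip),f(tip+ax*.0575),'H',f(H))
E
```

```text
t 20.45 p [ 0.5641 -0.0409  0.1894] q [-8.000e-04  1.319e-01  9.913e-01  1.000e-04] F [-0.7  0.6 -1.8] w 0.0147 q6 -1.5
t 20.5 p [ 0.5643 -0.0409  0.1896] q [-6.000e-04  1.317e-01  9.913e-01  1.000e-04] F [ 0.9  0.5 -0.7] w 0.0145 q6 -1.5
164.86538717948636
tool H-tip [-0.01993127  0.00047935  0.07747072]
scene [395. 389.] [313. 300.] H [431. 548.]
side [192. 323.] [268. 237.] H [159. 491.]
```

View pics/c20s.png

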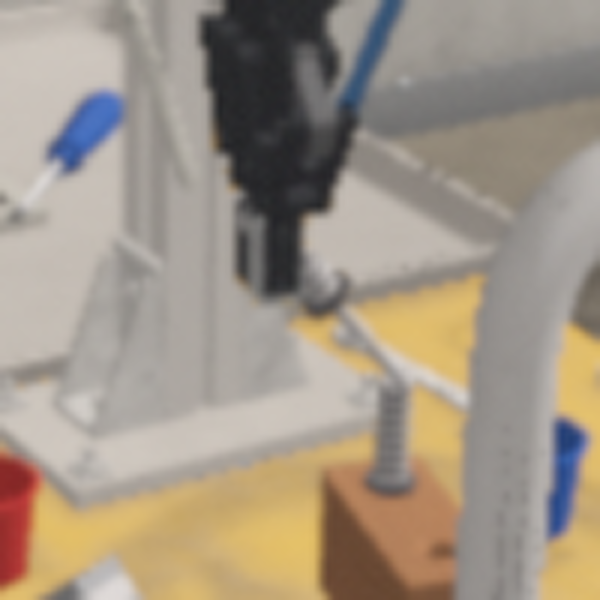

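View pics/c20d.png

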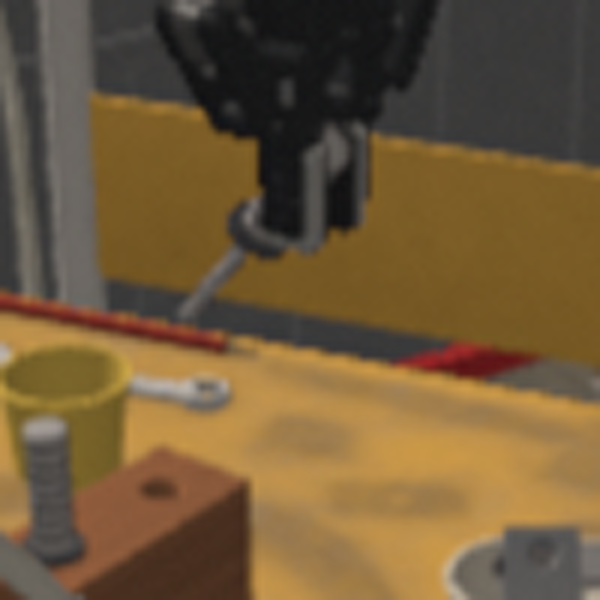

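View pics/w20.png

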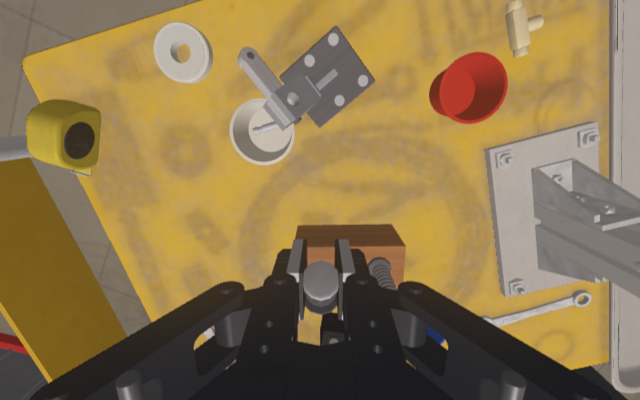

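>>> servo_tool(
  increments=[
    {"slide":[-0.0025,0.0005,0.02],"spin":0},
    {"slide":[-0.0025,0,0.02],"spin":0},
    {"slide":[-0.0025,0,0.02],"spin":0},
    {"slide":[-0.0025,0,0.0155],"spin":0},
    {"slide":[0,0,0],"spin":0},
    {"slide":[0,0,0],"spin":0},
  ],
)

```text
clock: 21.2
position: [0.5748, -0.0434, 0.1147]
ee_rot: [-0.0, 0.131, 0.991, 0.0]
contact_force: [0.2, 0.8, -1.7]
width: 0.0146
```

```bash
cat > hl.py <<'E'
from h import *
import sys
eyes.get_image('wrist')
s=st(); b=eyes.get_image('scene');c=eyes.get_image('side')
f=lambda i,k:cv2.resize(cv2.normalize(i,None,0,255,cv2.NORM_MINMAX),None,fx=k,fy=k,interpolation=cv2.INTER_CUBIC)
cv2.imwrite(sys.argv[1],np.hstack([f(c[170:220,285:335],8),f(b[190:240,325:375],8)]))
Rt=R.from_quat(np.roll(s['ee_rot'],-1)).as_matrix()
g=s['position']+Rt@[0,0,-.0187]
ax=Rt@[.6428,0,-.766];tip=g-ax*.0897;H=np.array([.6392,-.0607,.062])
print('tool H-tip',Rt.T@(H-tip),'F tool',Rt.T@s['contact_force'])
for n,x,y,o in(('side',285,170,0),('scene',325,190,400)):
  C=cam(n);k=lambda p:np.round((proj(C,p)-[x,y])*8+[o,0])
  print(n,'tip',k(tip),'H',k(H),'5mm tool xyz',[k(tip+Rt[:,i]*.005)-k(tip) for i in range(3)])
E
python3 hl.py pics/h1.png
```

```text
t 21.25 p [ 0.5751 -0.0434  0.1152] q [ 4.000e-04  1.308e-01  9.914e-01 -0.000e+00] F [ 0.8 -0.1 -0.1] w 0.0145 q6 -1.5
tool H-tip [-0.00867387 -0.00010822  0.00322184] F tool [-0.80760152  0.10666181  0.09415833]
side tip [194. 254.] H [172. 254.] 5mm tool xyz [array([13.,  5.]), array([-12.,   7.]), array([ 0., 15.])]
scene tip [589. 245.] H [614. 251.] 5mm tool xyz [array([-15.,   2.]), array([-5., -7.]), array([-1., 14.])]
```

View pics/h1.png

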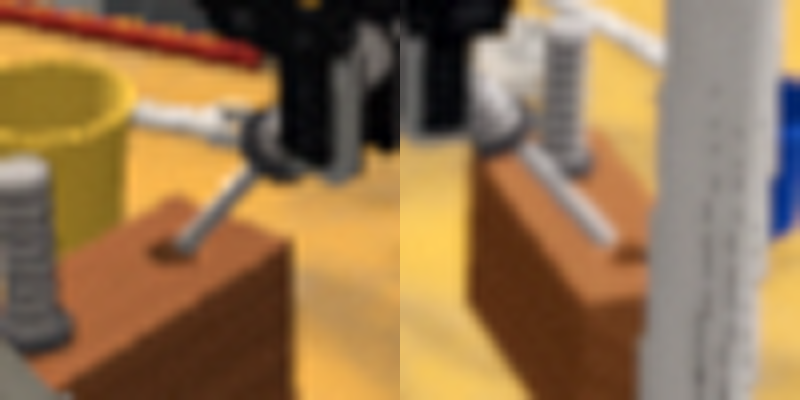

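>>> servo_tool(
  increments=[
    {"slide":[0.001,0,0],"spin":0},
    {"slide":[-0.0013,0,0.0015],"spin":0},
    {"slide":[-0.0013,0,0.0015],"spin":0},
    {"slide":[-0.0013,0,0.0015],"spin":0},
    {"slide":[0,0,0],"spin":0},
  ],
)

```text
clock: 21.85
position: [0.5782, -0.0444, 0.1099]
ee_rot: [0.001, 0.131, 0.991, -0.0]
contact_force: [0.8, -0.2, -0.4]
width: 0.0149
```

```bash
python3 hl.py pics/h2.png
```

```text
t 21.9 p [ 0.5782 -0.0444  0.1099] q [ 5.000e-04  1.306e-01  9.914e-01 -1.000e-04] F [ 0.8 -0.4 -1.2] w 0.0147 q6 -1.51
tool H-tip [-5.48960639e-03  2.17001213e-05 -2.01529469e-03] F tool [-0.90810533 -0.15482781  1.21835866]
side tip [187. 266.] H [172. 254.] 5mm tool xyz [array([13.,  5.]), array([-12.,   7.]), array([ 0., 15.])]
scene tip [598. 258.] H [614. 251.] 5mm tool xyz [array([-15.,   2.]), array([-6., -7.]), array([-1., 14.])]
```

View pics/h2.png

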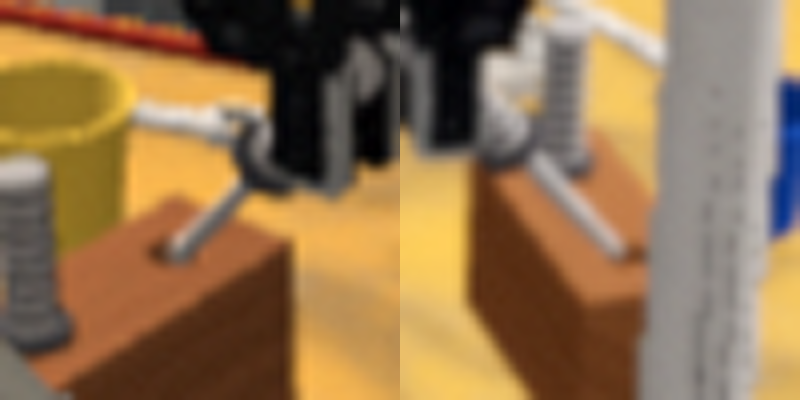

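>>> servo_tool(
  increments=[
    {"slide":[-0.001,-0.0008,0],"spin":0},
    {"slide":[-0.0013,0,0.0015],"spin":0},
    {"slide":[-0.0013,0,0.0015],"spin":0},
    {"slide":[-0.0009,0,0.001],"spin":0},
    {"slide":[0,0,0],"spin":0},
  ],
)

```text
clock: 22.5
position: [0.5817, -0.046, 0.1057]
ee_rot: [-0.0, 0.131, 0.991, 0.0]
contact_force: [0.3, -0.1, -0.7]
width: 0.0145
```

```bash
python3 hl.py pics/h3.png
```

```text
t 22.55 p [ 0.5817 -0.046   0.1058] q [-1.000e-04  1.305e-01  9.914e-01  0.000e+00] F [ 0.8 -0.6 -1.1] w 0.0143 q6 -1.51
tool H-tip [-0.00168255  0.0007222  -0.00620242] F tool [-0.9757384  -0.40320626  1.10747101]
side tip [179. 273.] H [172. 254.] 5mm tool xyz [array([13.,  6.]), array([-12.,   7.]), array([ 1., 15.])]
scene tip [609. 269.] H [614. 251.] 5mm tool xyz [array([-15.,   2.]), array([-5., -7.]), array([-1., 14.])]
```

View pics/h3.png

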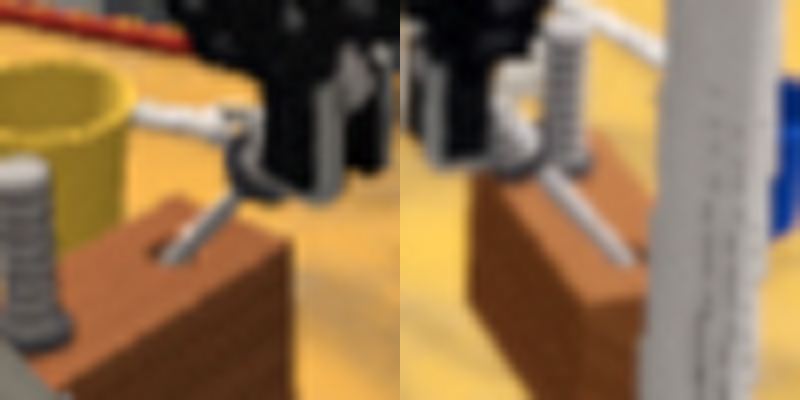

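```bash
python3 - <<'E'
from h import *
b=eyes.get_image('scene');c=eyes.get_image('side')
f=lambda i,k:cv2.resize(cv2.normalize(i,None,0,255,cv2.NORM_MINMAX),None,fx=k,fy=k,interpolation=cv2.INTER_CUBIC)
d=cv2.imread('pics/d12.png');sb=cv2.imread('pics/s12.png')
top=np.hstack([f(c[192:210,297:322],16),f(b[212:230,340:365],16)])
bot=np.hstack([f(d[192:210,297:322],16),f(sb[212:230,340:365],16)])
cv2.imwrite('pics/h4.png',np.vstack([top,bot]))
E
```

```text
(no output)
```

View pics/h4.png

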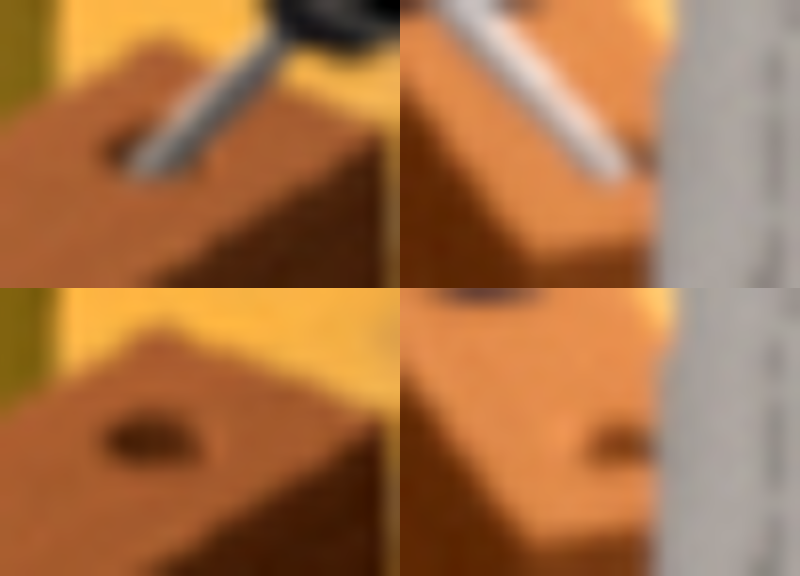

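>>> servo_tool(
  increments=[
    {"slide":[-0.0016,0,0.0019],"spin":0},
    {"slide":[-0.003,0,0.0003],"spin":0},
    {"slide":[-0.003,0,0],"spin":0},
    {"slide":[-0.0048,0,-0.0034],"spin":0},
    {"slide":[-0.0048,0,-0.0032],"spin":0},
    {"slide":[-0.0051,0,-0.0029],"spin":0},
    {"slide":[-0.0051,0,-0.0026],"spin":0},
    {"slide":[0,0,0],"spin":0},
  ],
  newtons=20,
)

```text
clock: 23.55
position: [0.6045, -0.0525, 0.1149]
ee_rot: [-0.005, 0.131, 0.991, 0.0]
contact_force: [-6.4, 0.7, 0.7]
width: 0.0144
```

```bash
python3 hl.py pics/h5.png
```

```text
t 23.6 p [ 0.6044 -0.0525  0.1148] q [-4.700e-03  1.305e-01  9.914e-01  2.000e-04] F [-7.   0.2  1. ] w 0.0148 q6 -1.51
tool H-tip [0.02142662 0.00110623 0.00246659] F tool [ 6.87583338 -1.61069088 -0.9542913 ]
side tip [120. 223.] H [172. 254.] 5mm tool xyz [array([12.,  5.]), array([-12.,   7.]), array([ 1., 15.])]
scene tip [679. 238.] H [614. 251.] 5mm tool xyz [array([-15.,   1.]), array([-6., -8.]), array([-1., 13.])]
```

View pics/h5.png

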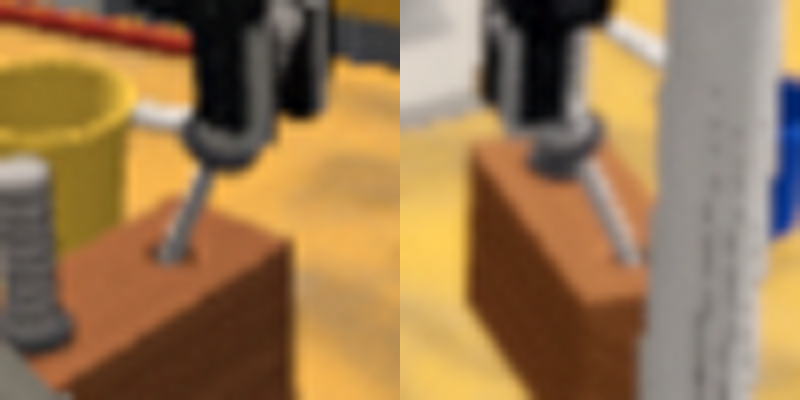

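>>> servo_tool(
  increments=[
    {"slide":[-0.0054,0,-0.002],"spin":0},
    {"slide":[-0.0055,0,-0.0017],"spin":0},
    {"slide":[-0.0057,0,-0.0013],"spin":0},
    {"slide":[-0.0056,0,-0.0009],"spin":0},
    {"slide":[-0.0056,0,-0.0005],"spin":0},
    {"slide":[-0.006,0,0],"spin":0},
    {"slide":[-0.003,0,0],"spin":0},
    {"slide":[0,0,0],"spin":0},
  ],
)

```text
clock: 24.5
position: [0.641, -0.0622, 0.1213]
ee_rot: [-0.004, 0.13, 0.991, 0.0]
contact_force: [-5.9, 1.2, -0.2]
width: 0.0147
```

```bash
python3 hl.py pics/h6.png; python3 -c "
from h import *
crop(eyes.get_image('wrist'),240,160,440,360,'h6w.png',3)"
```

```text
t 24.55 p [ 0.641  -0.0622  0.1213] q [-3.600e-03  1.305e-01  9.914e-01  1.000e-04] F [-4.8  1.7  0.4] w 0.0146 q6 -1.51
tool H-tip [0.05936218 0.00103295 0.00927335] F tool [ 5.0859587   0.41124459 -0.38534859]
side tip [ 25. 166.] H [172. 254.] 5mm tool xyz [array([12.,  5.]), array([-12.,   6.]), array([ 1., 14.])]
scene tip [791. 205.] H [614. 251.] 5mm tool xyz [array([-15.,   2.]), array([-6., -7.]), array([-2., 14.])]
```

View pics/h6.png

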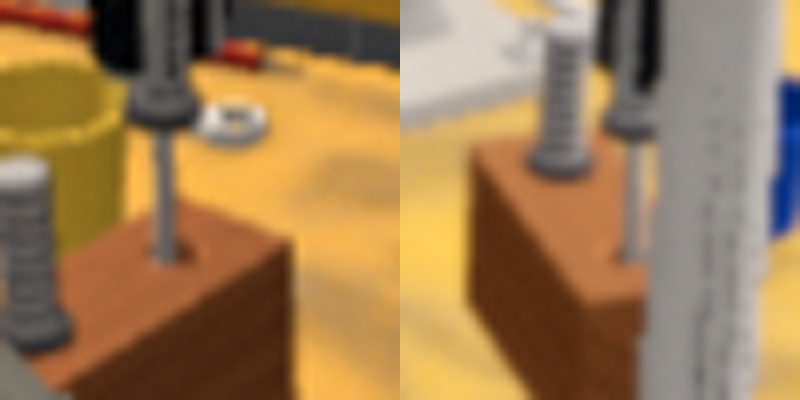

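View pics/h6w.png

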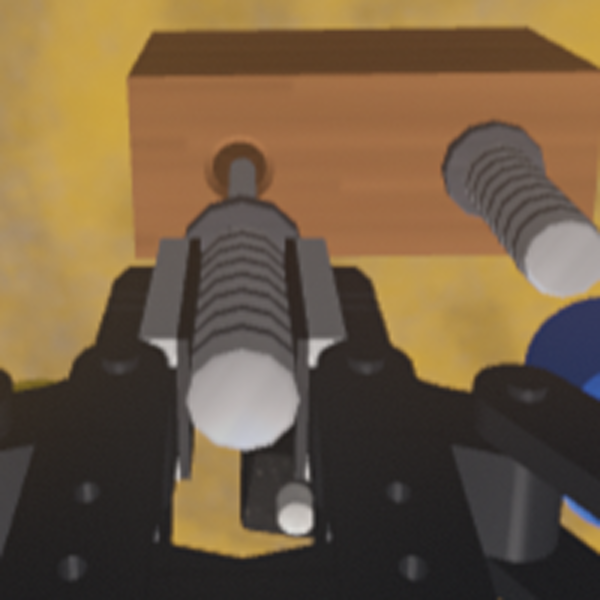

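>>> servo_tool(
  increments=[
    {"slide":[-0.002,0.001,0],"spin":0},
    {"slide":[0,0,0],"spin":0},
    {"slide":[0.002,0,0],"spin":0},
    {"slide":[0.002,0,0.001],"spin":0},
    {"slide":[0,0,0.004],"spin":0},
    {"slide":[0,0,0.004],"spin":0},
    {"slide":[0,0,0],"spin":0},
  ],
)

```text
clock: 25.4
position: [0.6414, -0.0613, 0.1123]
ee_rot: [-0.001, 0.131, 0.991, -0.0]
contact_force: [-4.2, -1.9, -1.8]
width: 0.0142
```

>>> servo_tool(
  increments=[
    {"slide":[0,0,0.004],"spin":0},
    {"slide":[0,0,0.004],"spin":0},
    {"slide":[0,0,0],"spin":0},
  ],
)

```text
clock: 25.7
position: [0.6415, -0.0612, 0.1044]
ee_rot: [-0.001, 0.13, 0.991, -0.0]
contact_force: [-4.6, -1.5, -2.6]
width: 0.0142
```

```bash
python3 hl.py pics/h7.png; python3 -c "
from h import *
crop(eyes.get_image('wrist'),240,160,440,360,'h7w.png',3)"
```

```text
t 25.75 p [ 0.6415 -0.0612  0.1045] q [-8.000e-04  1.305e-01  9.914e-01 -1.000e-04] F [-3.7 -1.4 -3.8] w 0.0147 q6 -1.51
tool H-tip [ 5.99800970e-02 -5.87162263e-05 -7.54689136e-03] F tool [ 3.1990865  -2.31984537  3.76488433]
side tip [ 25. 215.] H [172. 254.] 5mm tool xyz [array([12.,  5.]), array([-12.,   6.]), array([ 1., 14.])]
scene tip [787. 248.] H [614. 251.] 5mm tool xyz [array([-14.,   2.]), array([-6., -7.]), array([-1., 14.])]
```

View pics/h7.png

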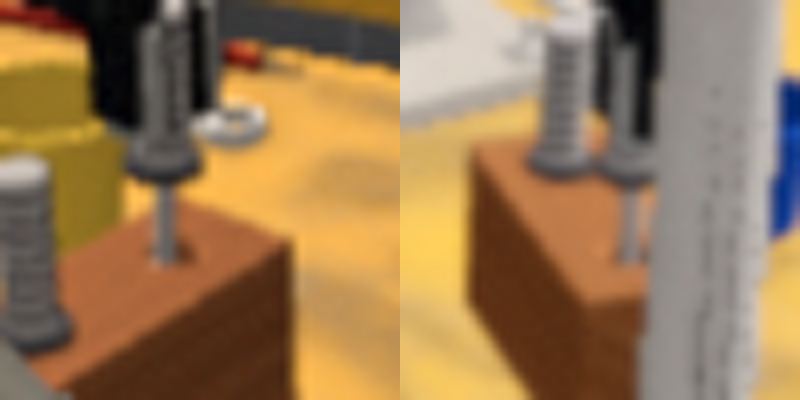

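View pics/h7w.png

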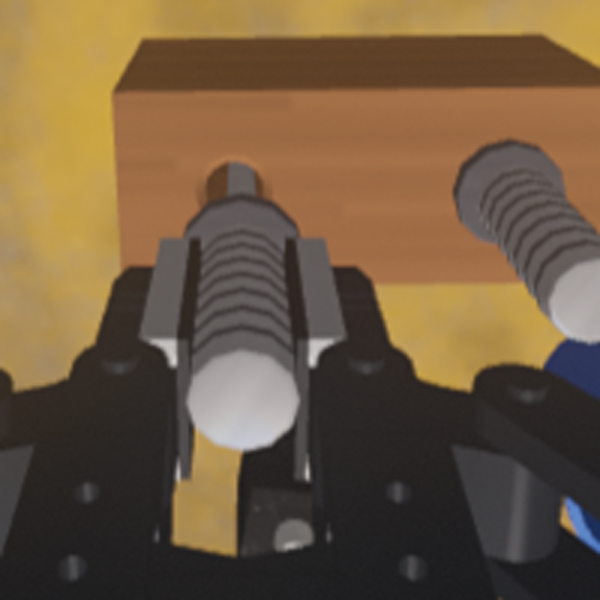

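>>> servo_tool(
  increments=[
    {"slide":[0.0015,-0.001,0.002],"spin":0},
    {"slide":[0,0,0.005],"spin":0},
    {"slide":[0,0,0.005],"spin":0},
    {"slide":[0,0,0.004],"spin":0},
    {"slide":[0,0,0],"spin":0},
  ],
)

```text
clock: 26.4
position: [0.6409, -0.0616, 0.0886]
ee_rot: [0.0, 0.131, 0.991, 0.0]
contact_force: [-1.1, 0.4, -2.2]
width: 0.0145
```

```bash
python3 hl.py pics/h8.png
```

```text
t 26.45 p [ 0.6409 -0.0616  0.0888] q [4.000e-04 1.306e-01 9.914e-01 2.000e-04] F [-1.7  0.  -1.1] w 0.0146 q6 -1.51
tool H-tip [ 0.05952244  0.0004021  -0.02319501] F tool [ 1.62076961 -0.42935683  1.14256825]
side tip [ 30. 259.] H [172. 254.] 5mm tool xyz [array([12.,  5.]), array([-12.,   6.]), array([ 1., 14.])]
scene tip [783. 291.] H [614. 251.] 5mm tool xyz [array([-14.,   2.]), array([-6., -8.]), array([-1., 13.])]
```

View pics/h8.png

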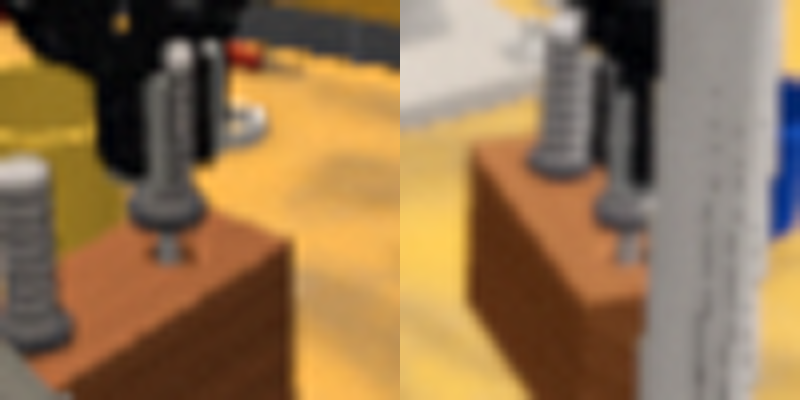

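>>> servo_tool(
  increments=[
    {"slide":[0.0005,0,0.004],"spin":0},
    {"slide":[0,0,0.003],"spin":0},
    {"slide":[0,0,0.001],"spin":0},
    {"slide":[0,0,0.001],"spin":0},
    {"slide":[0,0,0],"spin":0},
  ],
)

```text
clock: 27.05
position: [0.6404, -0.0616, 0.0803]
ee_rot: [0.001, 0.131, 0.991, 0.0]
contact_force: [-1.1, -0.1, -0.5]
width: 0.0142
```

>>> servo_tool(
  increments=[
    {"slide":[0,0,0.001],"spin":0},
    {"slide":[0,0,0.0005],"spin":0},
    {"slide":[0,0,0],"spin":0},
  ],
)

```text
clock: 27.35
position: [0.64, -0.0616, 0.0788]
ee_rot: [0.0, 0.131, 0.991, 0.0]
contact_force: [0.6, -0.1, -1.4]
width: 0.0145
```

```bash
python3 hl.py pics/h9.png
```

```text
t 27.4 p [ 0.64   -0.0616  0.0788] q [2.000e-04 1.306e-01 9.914e-01 0.000e+00] F [ 0.3  1.  -0.9] w 0.0145 q6 -1.51
tool H-tip [ 0.05864752  0.00068191 -0.03317056] F tool [-0.00793422  0.98862197  0.94075737]
side tip [ 35. 288.] H [172. 254.] 5mm tool xyz [array([11.,  5.]), array([-12.,   6.]), array([ 1., 14.])]
scene tip [779. 318.] H [614. 251.] 5mm tool xyz [array([-15.,   2.]), array([-6., -7.]), array([-1., 13.])]
```

View pics/h9.png

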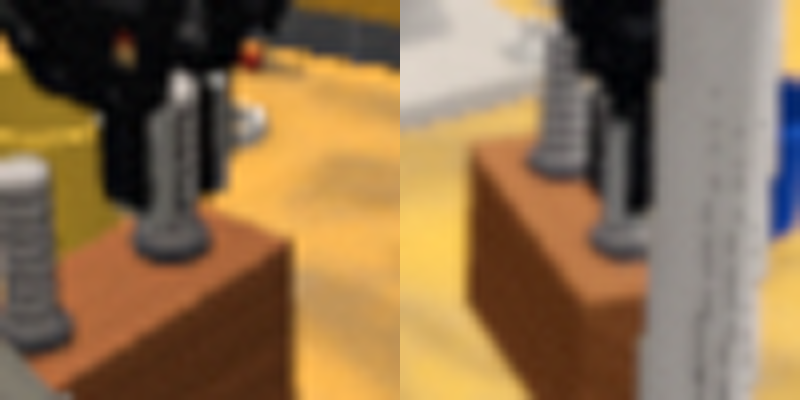

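>>> servo_tool(
  increments=[
    {"slide":[0,0,0.0007],"spin":0},
    {"slide":[0,0,0.0007],"spin":0},
    {"slide":[0,0,0],"spin":0},
  ],
)

```text
clock: 27.8
position: [0.6399, -0.0616, 0.0775]
ee_rot: [0.0, 0.131, 0.991, -0.0]
contact_force: [0.0, 0.2, -0.7]
width: 0.0143
```

>>> servo_tool(
  increments=[
    {"slide":[0,0,0.0007],"spin":0},
    {"slide":[0,0,0.0007],"spin":0},
    {"slide":[0,0,0],"spin":0},
  ],
)

```text
clock: 28.1
position: [0.64, -0.0617, 0.0772]
ee_rot: [0.0, 0.131, 0.991, -0.0]
contact_force: [-1.1, 0.1, 5.1]
width: 0.0144
```

>>> servo_tool(
  increments=[
    {"slide":[0,0,0],"spin":0},
    {"slide":[0,0,0],"spin":0},
    {"slide":[0,0,0],"spin":0},
    {"slide":[0,0,0],"spin":0},
  ],
  hand=0.42,
)

```text
clock: 28.5
position: [0.6398, -0.0616, 0.0758]
ee_rot: [-0.0, 0.131, 0.991, 0.0]
contact_force: [-0.9, 0.1, -1.0]
width: 0.0354
```

>>> servo_tool(
  increments=[
    {"slide":[0,0,-0.01],"spin":0},
    {"slide":[0,0,-0.025],"spin":0},
    {"slide":[0,0,-0.035],"spin":0},
    {"slide":[0,0,-0.035],"spin":0},
    {"slide":[0.02,0,-0.03],"spin":0},
    {"slide":[0.03,0,-0.01],"spin":0},
    {"slide":[0.03,0,0],"spin":0},
    {"slide":[0,0,0],"spin":0},
  ],
)

```text
clock: 29.3
position: [0.5589, -0.0397, 0.2226]
ee_rot: [-0.001, 0.13, 0.991, 0.0]
contact_force: [0.6, -0.2, 0.7]
width: 0.036
```

```bash
python3 - <<'E'
from h import *
st()
w=eyes.get_image('wrist');b=eyes.get_image('scene');c=eyes.get_image('side')
cv2.imwrite('pics/w30.png',w)
f=lambda i,k:cv2.resize(i,None,fx=k,fy=k,interpolation=cv2.INTER_CUBIC)
cv2.imwrite('pics/e30.png',np.hstack([f(c[150:250,270:390],3.3),f(b[170:270,270:390],3.3)]))
E
```

```text
t 29.3 p [ 0.5589 -0.0397  0.2226] q [-6.000e-04  1.303e-01  9.915e-01  2.000e-04] F [ 0.6 -0.2  0.7] w 0.036 q6 -1.5
```

View pics/w30.png

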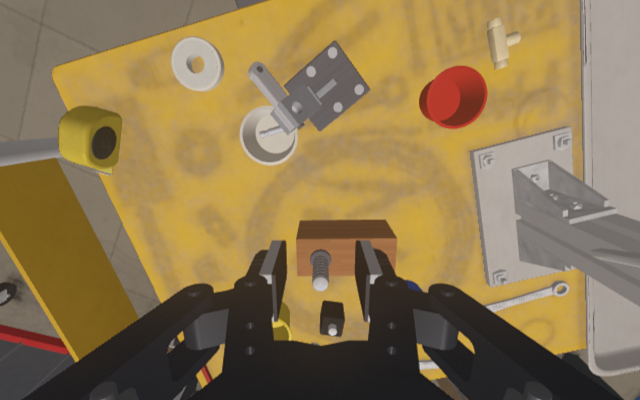

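View pics/e30.png

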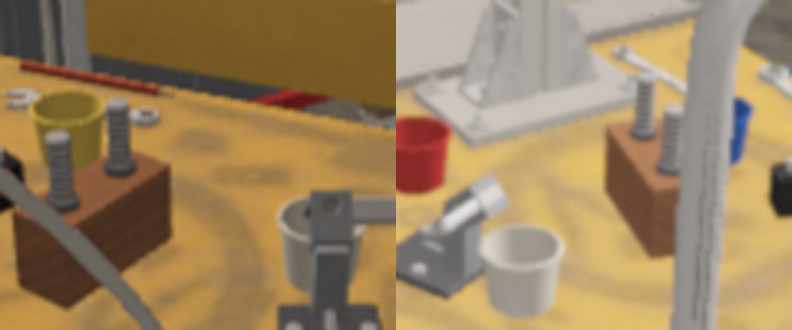

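```bash
python3 - <<'E'
from h import *
w=cv2.imread('pics/w30.png');crop(w,230,90,330,180,'f.png',6)
print(manip.sign_off())
E
```

```text
the job is handed in; nothing more can be done
None
```

View pics/f.png

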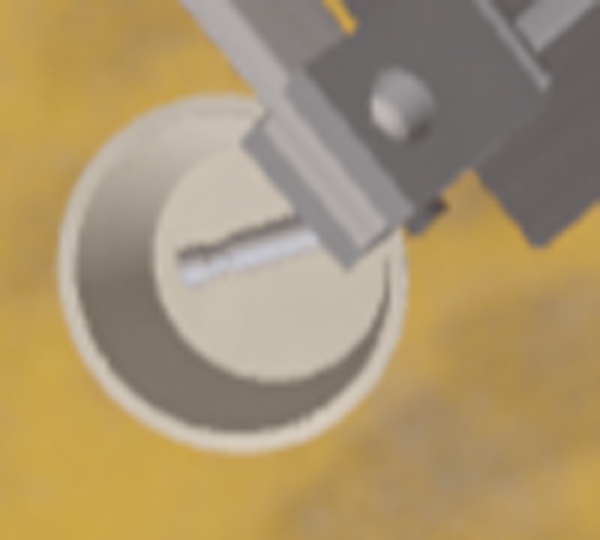

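The job is done and handed in at about 29 s of the 67 s allowed. The dowel is in the white beaker and the slim punch is back in its stand.

- **Beaker:** I stood it under the low end of the bore. The last measurement put its centre about 2 mm from the catch spot.
- **Choosing the punch:** The two punches looked the same from above. I lifted one about 30 mm, saw its thin nose in the hole, and kept it. I did not touch the other.
- **Driving:** I tilted the punch about 40° in the pads against the edge of its stand hole. Then I felt into the bore in small steps, with readings of about 5 N or less. The dowel dropped with the tip about 18 mm in.
- **Return:** I swung the punch upright in the stand hole and lowered it until the collar met the top face at 5 N.

**Last checks:** The closing pictures show the beaker upright with the grooved dowel lying inside. Both punches stand vertical with their collars down, and the bystanders look unmoved.

**What disagreed:** The scene camera read about 2 px off from the arm's own pose. After driving, the punch tip sat a few millimetres from where I predicted, so I aligned by comparing features within the pictures instead.

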